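# Make up a staining kit and a collection kit

### The arm

A 6-joint arm with a two-finger parallel gripper is mounted at the origin on the work surface. World frame = base frame: x ahead of the robot, y to its left, z up, the work surface at z = 0. Lengths are in m, angles in rad, forces in N, time in s.
With the tool pointing down it reaches from about 0.275 to 0.825 m from the base axis. Payload 4.9 kg.
Tool frame: the origin (TCP) lies on the centre line of the jaws, within the pads' length; the fingertips stand 8 mm ahead of it and the grasp point (between the pads) lies 11 mm behind it (robot.finger_overhang is the distance from the TCP to the fingertips, in m); z points along the fingers, y is the line along which they close (so a half turn about z gives the same grasp; the last joint's range is limited). The gripper opens to 85 mm and grips with 20 to 120 N. Pads are 22 mm wide; open, the fingers measure 114 mm over their backs; the gripper's body (76 mm by 85 mm) begins 54 mm behind the grasp point. The pads swing forward as they close: fully open they stand 13 mm farther back than shut.
Start: joints at [1.214, 0.326, -0.193, 1.052, 0, 1.437], TCP at [0.122, 0.536, 0.239] pointing down, gripper open.
Joint ranges: [-2.65, 2.65], [-0.97, 1.79], [-1.3, 1.35], [-1.93, 2.1], [-1.47, 1.37], [-3.14, 3.14]. Speed limits (rad/s): [2.57, 2.57, 3.14, 3.14, 3.14, 3.14].

### API

Orientations are given as [roll, pitch, yaw] about the fixed x, y, z axes, in that order (R = Rz(yaw) Ry(pitch) Rx(roll)).
In Python, from bench import robot, viewer gives the robot as it stands.
- The arm moves only by the tool apply_moves, never from a script. Its argument "motion" is a list of rows, each an object of numbers: "x", "y", "z": the shift along the tool's x, y, z scaled (see below); "rx", "ry", "rz": the turn, a rotation vector about the tool's x, y, z scaled (see below). In form: [{"x": .., "y": .., "z": .., "rx": .., "ry": .., "rz": ..}, ...]. A call has 1 to 12 rows; each row is the pose to reach, as a shift and turn from the pose commanded when the call began, along the tool's axes at that moment; what a row does not reach only later rows make up. The controller multiplies each number of a shift by 200 mm and each number of a turn by 90 degrees. A row lasts 1/12 s, in which the tool goes at most 41.7 mm and 7.16 degrees, less where a joint would pass 70% of its speed; a pose out of reach is approached as far as the arm can. A call with a number of a shift or a turn outside -1 to 1 is refused whole. A call with a gripper value outside its range is refused whole. "grip" is the gripper's target within -1 to 1 (shut at 1, half-way at 0, fully open at -1), set as the call begins (left out, the last holds). The fingers move at their own pace and stop on an object; "force" is the grip in N (left out, the last holds). Time passes only in rows, so rows that repeat a pose let the fingers close. It gives the time, the measured TCP pose, the force, the opening and the grip force at its end, in the units of the state.
- robot.get_state(): the state, without advancing time (a new reading comes with each control period).
- viewer.capture(name): name is "scene" or "top" or "wrist"; returns the picture (400x640x3 uint8, red, green, blue); there is no depth.
- viewer.camera_info(name): a dict with "K" (3x3 intrinsics, pixels), "dist_coeffs" ([k1, k2, p1, p2, k3] as OpenCV has them; the pictures are not rectified), "R" (3x3) and "t" (3): a world point X has camera coordinates R X + t; the wrist camera has in their place "T_tool_cam" (4x4, takes a point from camera to tool coordinates, whose origin is the TCP and whose axes are the flange's). Camera axes: x right, y down, z forward; pixel columns grow to the right and rows downward; lengths in m; the calibration is good to about 2 mm. A picture is of the moment at which its call begins: read the wrist's pose just before it. camera_info takes no time and is no camera call.
- robot.finish_job(): hands the job in; it is judged then, once.
Trained networks look in the newest picture that a camera, given by its name, has taken for a name from the list of things; names that differ only in an ending like _2 or _b are one class to them, and where a whole thing is asked for, a point or a joint stands for the part that bears it (a point fixed in the world has none). Each returns a list of dicts, best first, with "score" (0 to 1); they miss things now and then, are a little off and sometimes report something else, mostly with a low value. They report only what shows in the picture. A call takes as long as a camera call.
- viewer.find_in(camera, target): "xyz" ([x, y, z] in m, in world coordinates, good to about 4 mm: the middle of the surface that is visible of it).
- viewer.mark_of(camera, target): "xyz" ([x, y, z] in m, in world coordinates, good to about 4 mm: a listed point, or the origin of a listed thing).
The state is a dict: "time": time; "joints": joint angles; "joint_vel": joint speeds; "joint_efforts": joint torques, N m; "eef_pos": TCP position; "tcp_rot": TCP orientation; "ft_force": force on the tool from outside, world axes, zero at the start; "torque": the same for the moment, N m; "finger_gap": finger opening in m; "grasp_force": force on a finger pad.
Only numpy, scipy, OpenCV 4.12 (cv2) and the standard library are available. Lean on these libraries where they do the work, as an engineer would, in place of code of your own. Each camera call takes 0.05 s, during which the arm holds its last target. There are 200 camera calls.

### The job

Make up two kits from the stock on the laboratory bench: for staining, put the white carton of slides, the amber bottle with the violet cap and the small oil bottle with the black cap in the blue tray; for collecting samples, put the orange slide box and the specimen cup with the yellow lid in the green tray. Each thing stands upright on the tray's floor in a compartment of its own, carton and slide box in the long one, bottles and cup in the square ones; set them down, do not drop them. Leave the red-capped bottle and the white-lidded cup where they stand.

Things in the scene. Friction and masses are not known exactly. Their poses are not given: they have to be found in the camera images.
- blue_tray: Blue open plastic kit tray, loose, 158 x 184 mm outside and 18 mm high. Origin: centre of its underside, z up. Walls and dividers 4 mm thick and 18 mm high, floor 3 mm thick. Three compartments: a long one, 60 mm (tray x) by 176 mm (tray y), centred at tray x = -45 mm, y = 0; and two square ones, 86 x 86 mm, centred at tray x = +32 mm, y = +45 and -45 mm. All are empty at the start. It may lie either way round.
- green_tray: Green open plastic kit tray, loose, 158 x 184 mm outside and 18 mm high. Origin: centre of its underside, z up. Walls and dividers 4 mm thick and 18 mm high, floor 3 mm thick. Three compartments: a long one, 60 mm (tray x) by 176 mm (tray y), centred at tray x = -45 mm, y = 0; and two square ones, 86 x 86 mm, centred at tray x = +32 mm, y = +45 and -45 mm. All are empty at the start. It may lie either way round.
- slide_carton: White cardboard carton of microscope slides with a slate-grey band, standing on its long edge: 82 mm (its x) by 30 mm (its y), 55 mm high. Origin: centre of the underside, z up. About 240 g.
- violet_bottle: Blood stain: closed amber glass dropper bottle standing upright, body 34 mm in diameter and straight up to 54 mm, white label with a violet line, violet cap 25 mm in diameter from 62 to 84 mm (its top). Origin: centre of the underside, z up. About 90 g.
- oil_bottle: Immersion oil: small closed cream-coloured bottle standing upright, body 28 mm in diameter and straight up to 46 mm, black cap 21 mm in diameter from 50 to 66 mm (its top). Origin: centre of the underside, z up. About 50 g.
- slide_box: Orange plastic slide storage box, latched shut and standing on its edge like a book: 98 mm (its x) by 36 mm (its y), 82 mm high. Origin: centre of the underside, z up. About 130 g.
- yellow_cup: Wanted for the green tray: closed specimen cup standing upright: whitish plastic body tapering from 53 mm diameter down to 48 mm at the foot, yellow screw lid 60 mm in diameter from 54 to 70 mm (its top). Origin: centre of the underside, z up. About 60 g.
- red_bottle: Not wanted in either kit: closed amber glass dropper bottle standing upright, body 34 mm in diameter and straight up to 54 mm, white label with a red line, red cap 25 mm in diameter from 62 to 84 mm (its top). Origin: centre of the underside, z up. About 90 g.
- white_cup: Not wanted in either kit: closed specimen cup standing upright: whitish plastic body tapering from 53 mm diameter down to 48 mm at the foot, white screw lid 60 mm in diameter from 54 to 70 mm (its top). Origin: centre of the underside, z up. About 60 g.

How it is judged:
At the end, for the whole second after the job is handed in: Carton (long) and violet and oil bottles (a square each) in blue tray, slide box (long) and yellow cup (a square) in green: on floor within 5 mm, upright 0.12 rad, still, within 20 x 60 mm of the long centre or 32 mm of the square. Trays flat; red bottle, white cup upright within 30 mm of start (x of slide_carton in the frame of blue_tray between -0.065 and -0.025 m and y of slide_carton in the frame of blue_tray between -0.06 and 0.06 m and z of slide_carton in the frame of blue_tray between -0.002 and 0.008 m and angle between each of slide_carton, violet_bottle, oil_bottle, slide_box, yellow_cup's own z axis and vertical below 0.12 rad and linear speed of each of slide_carton, violet_bottle, oil_bottle, slide_box, yellow_cup below 0.02 m/s and angular speed of each of slide_carton, violet_bottle, oil_bottle, slide_box, yellow_cup below 0.2 rad/s and z of violet_bottle in the frame of blue_tray between -0.002 and 0.008 m and z of oil_bottle in the frame of blue_tray between -0.002 and 0.008 m and (((x of violet_bottle in the frame of blue_tray between 0 and 0.064 m and y of violet_bottle in the frame of blue_tray between 0.013 and 0.077 m) and (x of oil_bottle in the frame of blue_tray between 0 and 0.064 m and y of oil_bottle in the frame of blue_tray between -0.077 and -0.013 m)) or ((x of violet_bottle in the frame of blue_tray between 0 and 0.064 m and y of violet_bottle in the frame of blue_tray between -0.077 and -0.013 m) and (x of oil_bottle in the frame of blue_tray between 0 and 0.064 m and y of oil_bottle in the frame of blue_tray between 0.013 and 0.077 m))) and x of slide_box in the frame of green_tray between -0.065 and -0.025 m and y of slide_box in the frame of green_tray between -0.06 and 0.06 m and z of slide_box in the frame of green_tray between -0.002 and 0.008 m and z of yellow_cup in the frame of green_tray between -0.002 and 0.008 m and ((x of yellow_cup in the frame of green_tray between 0 and 0.064 m and y of yellow_cup in the frame of green_tray between 0.013 and 0.077 m) or (x of yellow_cup in the frame of green_tray between 0 and 0.064 m and y of yellow_cup in the frame of green_tray between -0.077 and -0.013 m)) and angle between each of blue_tray, green_tray's own z axis and vertical below 0.1 rad and height (world z) of each of blue_tray, green_tray below 0.01 m and distance of each of red_bottle, white_cup from where it was at the start of the episode below 0.03 m and angle between each of red_bottle, white_cup's own z axis and vertical below 0.2 rad); the robot touches nothing.
It fails at once if a kit thing dropped (more than about 25 mm of free fall) ((contact force between slide_carton and anything else below 0.01 N and linear speed of slide_carton above 0.7 m/s) or (contact force between violet_bottle and anything else below 0.01 N and linear speed of violet_bottle above 0.7 m/s) or (contact force between oil_bottle and anything else below 0.01 N and linear speed of oil_bottle above 0.7 m/s) or (contact force between slide_box and anything else below 0.01 N and linear speed of slide_box above 0.7 m/s) or (contact force between yellow_cup and anything else below 0.01 N and linear speed of yellow_cup above 0.7 m/s)).
It fails at once if red bottle shoved away or knocked over (distance of red_bottle from where it was at the start of the episode above 0.03 m or angle between red_bottle's own z axis and vertical above 0.5 rad).
It fails at once if white cup shoved away or knocked over (distance of white_cup from where it was at the start of the episode above 0.03 m or angle between white_cup's own z axis and vertical above 0.5 rad).
It also fails if it takes over 128 s, if anything falls off the work surface, if the arm or the gripper's body presses on something with over 40 N, if the wrist force passes 120 N, or if a joint passes its speed limit or range.

## Working session

There is one attempt and no reset: what is moved stays moved. The work goes in short steps, Python scripts to look and compute and a tool call to move; the robot and the scene stay as the last step left them, time stands still between calls to the robot, and variables do not carry over. Pictures are saved under pics/ and viewed, at most 14 in all, crops included, and the job is handed in when it is done.

Besides the shell and the picture viewer there is one more tool, called after "Call:" as a command line: name --argument value ..., lists and objects as JSON in quotes. apply_moves: Moves the arm, as the interface text tells. Its arguments: {"type":"object","properties":{"motion":{"type":"array"},"grip":{"type":"number"},"force":{"type":"number"}},"required":["motion"]}

```bash
mkdir -p pics; ls
python3 - <<'E'
from bench import robot, viewer
import cv2,numpy as np
for n in ["scene","top"]:
    im=viewer.capture(n); cv2.imwrite(f"pics/{n}0.png",im[...,::-1])
    for t in ["blue_tray","green_tray","slide_carton","violet_bottle","oil_bottle","slide_box","yellow_cup","red_bottle","white_cup"]:
        print(n,t,[(np.round(d["xyz"],3).tolist(),round(d["score"],2)) for d in viewer.mark_of(n,t)[:3]])
s=robot.get_state();print({k:np.round(v,3).tolist() for k,v in s.items()})
for n in ["scene","top","wrist"]: print(n,viewer.camera_info(n))
E
```

```text
pics
scene blue_tray [([0.438, -0.281, 0.002], 0.67)]
scene green_tray [([0.435, 0.287, 0.004], 0.79)]
scene slide_carton [([0.664, -0.271, 0.001], 0.91)]
scene violet_bottle [([0.646, -0.013, 0.005], 0.66), ([0.64, -0.131, 0.002], 0.16)]
scene oil_bottle [([0.64, -0.131, 0.002], 0.62)]
scene slide_box [([0.464, 0.074, -0.0], 0.9)]
scene yellow_cup [([0.639, -0.13, 0.001], 0.9)]
scene red_bottle []
scene white_cup [([0.647, 0.282, 0.002], 0.9)]
top blue_tray [([0.439, -0.285, -0.002], 0.76)]
top green_tray [([0.435, 0.289, -0.002], 0.75), ([0.664, -0.267, 0.002], 0.24)]
top slide_carton [([0.66, -0.266, 0.005], 0.57)]
top violet_bottle [([0.645, -0.008, 0.001], 0.47)]
top oil_bottle [([0.665, 0.14, 0.002], 0.58)]
top slide_box [([0.464, 0.074, 0.006], 0.61), ([0.642, 0.281, -0.0], 0.49)]
top yellow_cup [([0.64, -0.132, 0.001], 0.93)]
top red_bottle [([0.474, -0.064, -0.002], 0.75)]
top white_cup [([0.644, 0.28, -0.0], 0.69)]
{'time': 1.0, 'joints': [1.214, 0.326, -0.193, 1.052, -0.0, 1.437], 'joint_vel': [0.0, 0.001, 0.0, -0.001, -0.001, -0.001], 'joint_efforts': [0.002, -44.333, 26.
[... 1022 characters left out ...]
 [ 0.09597911, -0.00581891, -0.99536634]]), 't': array([0.00548815, 0.53942572, 0.9920573 ])}
wrist {'K': array([[326.96596798,   0.        , 321.28971165],
       [  0.        , 326.96596798, 199.77123054],
       [  0.        ,   0.        ,   1.        ]]), 'dist_coeffs': array([0.00348682, 0.        , 0.        , 0.        , 0.        ]), 'T_tool_cam': array([[-4.82615831e-04, -9.51605209e-01, -3.07322785e-01,
         7.85717763e-02],
       [ 9.99999648e-01, -6.70236808e-04,  5.04958251e-04,
        -1.27286694e-03],
       [-6.86499944e-04, -3.07322433e-01,  9.51605197e-01,
        -1.33489312e-01],
       [ 0.00000000e+00,  0.00000000e+00,  0.00000000e+00,
         1.00000000e+00]])}
```

View pics/top0.png

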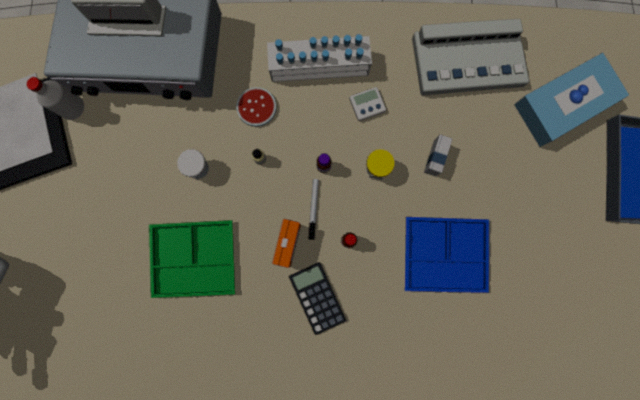

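View pics/scene0.png

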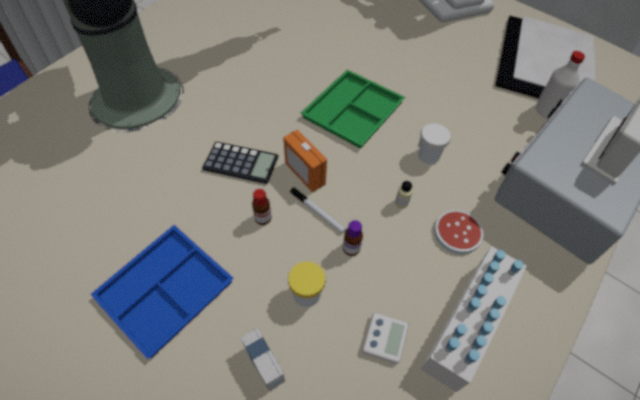

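The top view, with up = +x and left = +y, shows the green tray at (193,258), the blue tray at (448,255), and both long compartments on the robot's side. The objects are at:
- Orange box: (287,243)
- Red cap: (349,240)
- Violet cap: (324,162)
- Oil bottle: (258,156)
- Yellow lid: (380,163)
- White lid: (191,163)
- Carton: (439,155)

The scene view agrees with this. Next I'll measure cap heights and yaws by colour, using both views.

```bash
cat > h.py <<'E'
import numpy as np,cv2
from bench import robot,viewer
from scipy.spatial.transform import Rotation as Ro
def cam(n):
    c=viewer.camera_info(n)
    if n=="wrist":
        s=robot.get_state();T=np.eye(4);T[:3,:3]=Ro.from_euler("xyz",s["tcp_rot"]).as_matrix();T[:3,3]=s["eef_pos"]
        W=np.linalg.inv(T@c["T_tool_cam"]);c["R"],c["t"]=W[:3,:3],W[:3,3]
    return c
def ray(c,px):
    u=cv2.undistortPoints(np.float64(px).reshape(-1,1,2),c["K"],c["dist_coeffs"]).reshape(-1,2)
    d=np.c_[u,np.ones(len(u))]@c["R"];return -c["R"].T@c["t"],d
def plane(c,px,z):
    o,d=ray(c,px);return o+d*((z-o[2])/d[:,2])[:,None]
def tri(c1,p1,c2,p2):
    o1,a=ray(c1,p1);o2,b=ray(c2,p2);a,b=a[0],b[0]
    s=np.linalg.lstsq(np.c_[a,-b],o2-o1,rcond=None)[0];P,Q=o1+a*s[0],o2+b*s[1]
    return (P+Q)/2,np.linalg.norm(P-Q)
def proj(c,X): return cv2.projectPoints(np.float64(X).reshape(-1,1,3),cv2.Rodrigues(c["R"])[0],c["t"],c["K"],c["dist_coeffs"])[0].reshape(-1,2)
HSV=dict(violet=((125,80,30),(155,255,255)),yellow=((22,150,80),(34,255,255)),orange=((5,170,60),(17,255,255)),blue=((108,150,40),(124,255,255)),green=((50,120,30),(80,255,255)))
def mask(im,col,near,r):
    m=cv2.inRange(cv2.cvtColor(im,cv2.COLOR_RGB2HSV),*HSV[col]);w=np.zeros_like(m);cv2.circle(w,tuple(int(v) for v in near),r,255,-1)
    return m&w
def pts(m): return np.argwhere(m)[:,::-1].astype(np.float32)
E
python3 - <<'E'
from h import *
C={n:cam(n) for n in("scene","top")};I={n:viewer.capture(n) for n in C}
for col,X in dict(violet=(.645,-.01,.073),yellow=(.64,-.131,.065)).items():
    p={}
    for n in C:
        m=mask(I[n],col,proj(C[n],X)[0],30);p[n]=pts(m).mean(0) if m.any() else [0,0];print(col,n,p[n],(m>0).sum())
    print(tri(C["top"],p["top"],C["scene"],p["scene"]))
for col,X in dict(blue=(.438,-.283,.018),green=(.435,.288,.018)).items():
  for n in C:
    q=pts(mask(I[n],col,proj(C[n],X)[0],85))
    w=plane(C[n],q,.018)[:,:2].astype(np.float32);w=cv2.convexHull(w)
    print(col,n,len(q),cv2.minAreaRect(w*1000))
q=pts(mask(I["top"],"orange",(287,243),40))
print(cv2.minAreaRect(cv2.convexHull(plane(C["top"],q,.082)[:,:2].astype(np.float32))*1000))
cr=[cv2.resize(I["top"][y-32:y+32,x-40:x+40],(400,320),interpolation=2)[...,::-1] for x,y in((287,243),(439,155))]
cs=[cv2.resize(I["scene"][y-40:y+40,x-50:x+50],(400,320),interpolation=2)[...,::-1] for x,y in((305,160),(262,358))]
cv2.imwrite("pics/crop.png",np.vstack([np.hstack(cr),np.hstack(cs)])[:600])
E
```

```text
violet scene [354.1875 228.8177] 192
violet top [323.60184 159.17592] 108
(array([ 0.64634844, -0.00784257,  0.07112353]), np.float64(0.0014678413631596787))
yellow scene [305.81607 280.04385] 821
yellow top [380.2356  162.63756] 607
(array([ 0.6395297 , -0.13110331,  0.06194644]), np.float64(0.0008622610968097416))
blue scene 9322 ((441.7522277832031, -283.6404113769531), (188.4613494873047, 164.53631591796875), 87.61408996582031)
blue top 6076 ((438.5244140625, -284.3428039550781), (190.1707000732422, 164.10939025878906), 87.52330780029297)
green scene 4129 ((438.18072509765625, 286.9761657714844), (162.18666076660156, 194.13143920898438), 2.5503039360046387)
green top 6120 ((434.385986328125, 289.49176025390625), (164.40274047851562, 190.63185119628906), 2.4803013801574707)
((467.2852478027344, 72.15463256835938), (36.344356536865234, 95.93293762207031), 75.9884262084961)
```

View pics/crop.png

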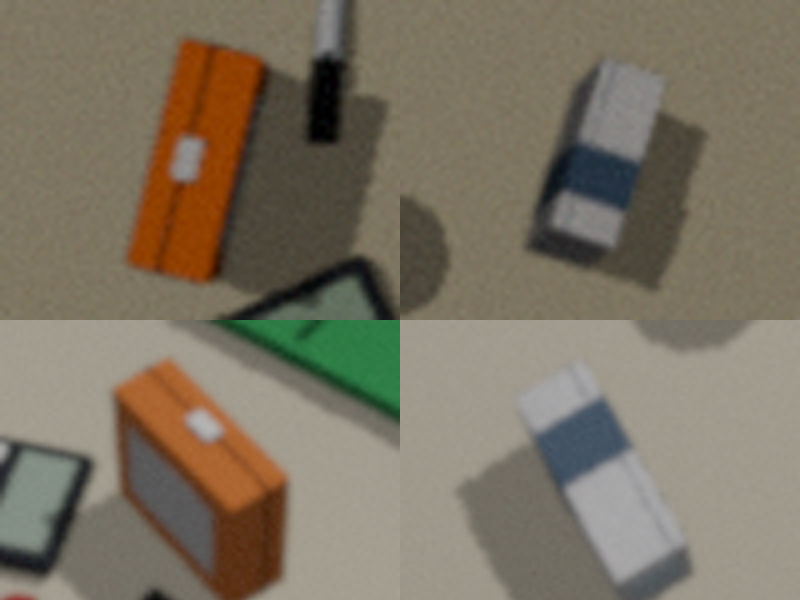

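The crops show the box's top running up and to the right (yaw about -14°). The carton's top corners in the top crop are about (607,60), (663,78), (615,248) and (553,230). I'll triangulate these corners and the oil cap.

Run:
```python
from h import *
C={n:cam(n) for n in("scene","top")};I={n:viewer.capture(n) for n in C}
tc=np.array([[607,60],[663,78],[615,248],[553,230]],float);t=np.c_[399+(tc[:,0]-400)/5,123+tc[:,1]/5]
sc=np.array([[685,545],[620,585],[517,400],[585,362]],float);s=np.c_[212+(sc[:,0]-400)/4,318+(sc[:,1]-320)/4]
P=[tri(C["top"],[a],C["scene"],[b]) for a,b in zip(t,s)]
for p in P: print("carton",p)
m=np.mean([p[0] for p in P],0);d=P[0][0]+P[1][0]-P[2][0]-P[3][0];print(m,np.degrees(np.arctan2(d[1],d[0])),plane(C["top"],t,.055).mean(0),plane(C["scene"],s,.055).mean(0))
w=plane(C["top"],t,.055);d=w[0]+w[1]-w[2]-w[3];print(np.degrees(np.arctan2(d[1],d[0])))
# box latch
print("latch",tri(C["top"],[[247+187/5,211+158/5]],C["scene"],[[255+205/4,120+105/4]]))
p={}
for n in C:
    g=I[n].max(2);w=np.zeros_like(g);c=proj(C[n],(.665,.14,.058))[0];cv2.circle(w,tuple(int(v) for v in c),11,1,-1)
    q=pts((g<45)&(w>0));p[n]=q.mean(0);print(n,c,p[n],len(q))
print("oil",tri(C["top"],p["top"],C["scene"],p["scene"]))
for n in C:
  for k in("oil_bottle","white_cup","red_bottle","yellow_cup"): print(n,k,[(np.round(x["xyz"],3),x["score"]) for x in viewer.mark_of(n,k)[:2]])
```

```text
carton (array([ 0.70529576, -0.2680385 ,  0.05085809]), np.float64(0.004658303536321548))
carton (array([ 0.69668311, -0.29365183,  0.05066083]), np.float64(0.003352046192968442))
carton (array([ 0.61981702, -0.26740431,  0.05240126]), np.float64(0.004710315017226401))
carton (array([ 0.62885712, -0.23982096,  0.05070633]), np.float64(0.00630996605006989))
[ 0.66266325 -0.2672289   0.05115663] -19.558761462167936 [ 0.66023151 -0.2679588   0.055     ] [ 0.66522618 -0.26604995  0.055     ]
-18.927920841835128
latch (array([0.46905494, 0.07686833, 0.083479  ]), np.float64(0.004396217585484279))
scene [406.69244691 185.44593334] [406.14062 186.125  ] 64
top [255.53127431 152.48503085] [256.88525 153.39345] 61
oil (array([0.66403514, 0.1378164 , 0.05707046]), np.float64(0.0021641613745369786))
scene oil_bottle [(array([ 0.666,  0.135, -0.001]), 0.95)]
scene white_cup [(array([0.645, 0.283, 0.006]), 0.59)]
scene red_bottle [(array([ 0.47 , -0.061,  0.001]), 0.92)]
scene yellow_cup [(array([ 0.64, -0.13, -0.  ]), 0.94), (array([ 0.443, -0.28 ,  0.001]), 0.31)]
top oil_bottle [(array([ 0.663,  0.14 , -0.001]), 0.73)]
top white_cup []
top red_bottle [(array([ 0.475, -0.062, -0.002]), 0.47)]
top yellow_cup [(array([ 0.642, -0.132, -0.003]), 0.8), (array([ 0.644,  0.283, -0.001]), 0.57)]
```

```bash
cat > go.py <<'E'
import sys
from h import *
# usage: go.py x y z yawdeg  -> scaled shift/turn from the current pose, per call pieces
s=robot.get_state();R=Ro.from_euler("xyz",s["tcp_rot"]);p=np.array(s["eef_pos"])
print("now",np.round(p,4),"rot",np.round(np.degrees(s["tcp_rot"]),2),"t",round(s["time"],2))
for a in sys.argv[1:]:
    x,y,z,w=map(float,a.split(","));d=R.inv().apply(np.array([x,y,z])-p)/.2
    r=(R.inv()*Ro.from_euler("xyz",[np.pi,0,np.radians(w)])).as_rotvec()/(np.pi/2)
    print(a,"shift",np.round(d,3),"turn",np.round(r,3),"rows>=",round(max(np.linalg.norm(d)*200/41.7,np.linalg.norm(r)*90/7.16),1))
E
python3 go.py .466,.074,.2,166 .466,.074,.049,166
```

```text
now [0.1215 0.5364 0.2393] rot [180.    -0.   167.23] t 1.6
.466,.074,.2,166 shift [-2.191 -1.874  0.196] turn [ 0.    -0.     0.014] rows>= 13.9
.466,.074,.049,166 shift [-2.191 -1.874  0.951] turn [ 0.    -0.     0.014] rows>= 14.6
```

Call:
apply_moves --motion '[{"x":-1,"y":-0.85},{"x":-1,"y":-0.85},{"x":-1,"y":-0.85},{"x":-1,"y":-0.85},{"x":-1,"y":-0.85},{"x":-1,"y":-0.85},{"x":-1,"y":-0.85}]' --grip -1 --force 40

```text
invalid input
```

Call:
apply_moves --motion '[{"x":-1,"y":-0.85},{"x":-1,"y":-0.85},{"x":-1,"y":-0.85},{"x":-1,"y":-0.85},{"x":-1,"y":-0.85},{"x":-1,"y":-0.85},{"x":-1,"y":-0.85}]'

```text
invalid input
```

```bash
python3 go.py .466,.074,.2,166 .466,.074,.049,166
python3 - <<'E'
from h import *
im=viewer.capture("wrist");cv2.imwrite("pics/w1.png",im[...,::-1]);c=cam("wrist")
print(viewer.mark_of("wrist","slide_box"))
q=pts(mask(im,"orange",proj(c,(.466,.074,.082))[0],200));print(len(q),cv2.minAreaRect(cv2.convexHull(plane(c,q,.082)[:,:2].astype(np.float32))*1000))
E
```

```text
now [0.1215 0.5364 0.2393] rot [180.    -0.   167.23] t 1.6
.466,.074,.2,166 shift [-2.191 -1.874  0.196] turn [ 0.    -0.     0.014] rows>= 13.9
.466,.074,.049,166 shift [-2.191 -1.874  0.951] turn [ 0.    -0.     0.014] rows>= 14.6
[]Traceback (most recent call last):
  File "<stdin>", line 4, in <module>
  File "h.py", line 14, in plane
    o,d=ray(c,px);return o+d*((z-o[2])/d[:,2])[:,None]
        ~~~^^^^^^
  File "h.py", line 11, in ray
    u=cv2.undistortPoints(np.float64(px).reshape(-1,1,2),c["K"],c["dist_coeffs"]).reshape(-1,2)
      ~~~~~~~~~~~~~~~~~~~^^^^^^^^^^^^^^^^^^^^^^^^^^^^^^^^^^^^^^^^^^^^^^^^^^^^^^^^
cv2.error: OpenCV(4.12.0) /io/opencv/modules/calib3d/src/undistort.dispatch.cpp:347: error: (-215:Assertion failed) CV_IS_MAT(_src) && CV_IS_MAT(_dst) && (_src->rows == 1 || _src->cols == 1) && (_dst->rows == 1 || _dst->cols == 1) && _src->cols + _src->rows - 1 == _dst->rows + _dst->cols - 1 && (CV_MAT_TYPE(_src->type) == CV_32FC2 || CV_MAT_TYPE(_src->type) == CV_64FC2) && (CV_MAT_TYPE(_dst->type) == CV_32FC2 || CV_MAT_TYPE(_dst->type) == CV_64FC2) in function 'cvUndistortPointsInternal'
```

Call:
apply_moves --motion '[{"x":-1,"y":-0.85,"z":0,"rx":0,"ry":0,"rz":0},{"x":-1,"y":-0.85,"z":0,"rx":0,"ry":0,"rz":0},{"x":-1,"y":-0.85,"z":0,"rx":0,"ry":0,"rz":0},{"x":-1,"y":-0.85,"z":0,"rx":0,"ry":0,"rz":0},{"x":-1,"y":-0.85,"z":0,"rx":0,"ry":0,"rz":0},{"x":-1,"y":-0.85,"z":0,"rx":0,"ry":0,"rz":0},{"x":-1,"y":-0.85,"z":0,"rx":0,"ry":0,"rz":0}]' --grip -1 --force 40

```text
time: 2.28
eef_pos: [0.2812, 0.3229, 0.2395]
tcp_rot: [-3.141, 0.002, 2.914]
ft_force: [-0.6, 0.4, -0.4]
finger_gap: 0.0853
grasp_force: 0.0
```

Call:
apply_moves --motion '[{"x":-1,"y":-0.85,"z":0,"rx":0,"ry":0,"rz":0},{"x":-1,"y":-0.85,"z":0,"rx":0,"ry":0,"rz":0},{"x":-1,"y":-0.85,"z":0,"rx":0,"ry":0,"rz":0},{"x":-1,"y":-0.85,"z":0,"rx":0,"ry":0,"rz":0},{"x":-1,"y":-0.85,"z":0,"rx":0,"ry":0,"rz":0},{"x":-1,"y":-0.85,"z":0,"rx":0,"ry":0,"rz":0},{"x":-1,"y":-0.85,"z":0,"rx":0,"ry":0,"rz":0},{"x":-1,"y":-0.85,"z":0,"rx":0,"ry":0,"rz":0},{"x":-1,"y":-0.85,"z":0,"rx":0,"ry":0,"rz":0}]'

```text
time: 3.03
eef_pos: [0.4363, 0.1162, 0.2391]
tcp_rot: [3.141, -0.001, 2.917]
ft_force: [-0.5, -0.2, -0.2]
finger_gap: 0.0855
grasp_force: 0.0
```

```bash
python3 go.py .466,.074,.2,166 .466,.074,.049,166
python3 - <<'E'
from h import *
c=cam("wrist");im=viewer.capture("wrist");cv2.imwrite("pics/w1.png",im[...,::-1])
print(viewer.mark_of("wrist","slide_box"))
q=pts(mask(im,"orange",proj(c,(.466,.074,.082))[0],200));print(len(q))
if len(q): print(cv2.minAreaRect(cv2.convexHull(plane(c,q,.082)[:,:2].astype(np.float32))*1000))
E
```

```text
now [0.4363 0.1162 0.2391] rot [ 1.7998e+02 -6.0000e-02  1.6713e+02] t 3.03
.466,.074,.2,166 shift [-0.192 -0.173  0.195] turn [ 0.    -0.001  0.013] rows>= 1.6
.466,.074,.049,166 shift [-0.193 -0.173  0.95 ] turn [ 0.    -0.001  0.013] rows>= 4.7
[{'xyz': [0.4696, 0.0754, -0.004], 'score': 0.79}]
4207
((511.732421875, 53.19862365722656), (183.4974822998047, 169.35354614257812), 20.140636444091797)
```

View pics/w1.png

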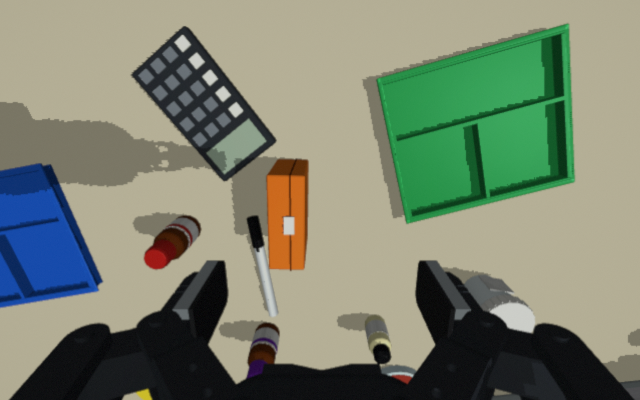

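The wrist view shows the box squarely between the jaws' directions, with its latch at (289,226). The pen lies beside it at (262,265) and is low. Now descending on the box.

Call:
apply_moves --motion '[{"x":-0.195,"y":-0.17,"z":0.2,"rx":0,"ry":0,"rz":0.013},{"x":-0.195,"y":-0.17,"z":0.2,"rx":0,"ry":0,"rz":0.013},{"x":-0.195,"y":-0.17,"z":0.2,"rx":0,"ry":0,"rz":0.013},{"x":-0.195,"y":-0.17,"z":0.4,"rx":0,"ry":0,"rz":0.013},{"x":-0.195,"y":-0.17,"z":0.6,"rx":0,"ry":0,"rz":0.013},{"x":-0.195,"y":-0.17,"z":0.8,"rx":0,"ry":0,"rz":0.013},{"x":-0.195,"y":-0.17,"z":0.95,"rx":0,"ry":0,"rz":0.013},{"x":-0.195,"y":-0.17,"z":0.95,"rx":0,"ry":0,"rz":0.013},{"x":-0.195,"y":-0.17,"z":0.95,"rx":0,"ry":0,"rz":0.013}]'

```text
time: 3.88
eef_pos: [0.465, 0.0761, 0.0489]
tcp_rot: [-3.141, -0.004, 2.901]
ft_force: [0.8, 0.7, -0.1]
finger_gap: 0.0854
grasp_force: 0.0
```

Call:
apply_moves --motion '[{"x":0,"y":0,"z":0,"rx":0,"ry":0,"rz":0},{"x":0,"y":0,"z":0,"rx":0,"ry":0,"rz":0},{"x":0,"y":0,"z":0,"rx":0,"ry":0,"rz":0},{"x":0,"y":0,"z":0,"rx":0,"ry":0,"rz":0},{"x":0,"y":0,"z":0,"rx":0,"ry":0,"rz":0},{"x":0,"y":0,"z":0,"rx":0,"ry":0,"rz":0},{"x":0,"y":0,"z":0,"rx":0,"ry":0,"rz":0},{"x":0,"y":0,"z":0,"rx":0,"ry":0,"rz":0},{"x":0,"y":0,"z":0,"rx":0,"ry":0,"rz":0},{"x":0,"y":0,"z":0,"rx":0,"ry":0,"rz":0}]' --grip 1 --force 40

```text
time: 4.72
eef_pos: [0.4683, 0.0747, 0.0508]
tcp_rot: [3.141, 0.003, 2.898]
ft_force: [-0.8, 0.8, 8.1]
finger_gap: 0.0353
grasp_force: 44.1
```

```bash
python3 go.py .467,.075,.16,166 .40,.16,.17,130 .386,.286,.17,92.5 .386,.286,.053,92.5
```

```text
now [0.4683 0.0747 0.0508] rot [1.7994e+02 1.5000e-01 1.6606e+02] t 4.72
.467,.075,.16,166 shift [ 0.005  0.    -0.546] turn [0.001 0.002 0.001] rows>= 2.6
.40,.16,.17,130 shift [ 0.432  0.332 -0.597] turn [0.001 0.001 0.401] rows>= 5.0
.386,.286,.17,92.5 shift [ 0.652  0.927 -0.597] turn [0.002 0.001 0.817] rows>= 10.3
.386,.286,.053,92.5 shift [ 0.654  0.926 -0.012] turn [0.002 0.001 0.817] rows>= 10.3
```

Call:
apply_moves --motion '[{"x":0,"y":0,"z":-0.15,"rx":0,"ry":0,"rz":0},{"x":0,"y":0,"z":-0.35,"rx":0,"ry":0,"rz":0},{"x":0,"y":0,"z":-0.5,"rx":0,"ry":0,"rz":0},{"x":0.05,"y":0.05,"z":-0.6,"rx":0,"ry":0,"rz":0.07},{"x":0.15,"y":0.17,"z":-0.6,"rx":0,"ry":0,"rz":0.15},{"x":0.25,"y":0.3,"z":-0.6,"rx":0,"ry":0,"rz":0.23},{"x":0.35,"y":0.45,"z":-0.6,"rx":0,"ry":0,"rz":0.31},{"x":0.45,"y":0.6,"z":-0.6,"rx":0,"ry":0,"rz":0.39},{"x":0.55,"y":0.75,"z":-0.6,"rx":0,"ry":0,"rz":0.47},{"x":0.6,"y":0.85,"z":-0.6,"rx":0,"ry":0,"rz":0.55},{"x":0.65,"y":0.93,"z":-0.6,"rx":0,"ry":0,"rz":0.63},{"x":0.65,"y":0.93,"z":-0.6,"rx":0,"ry":0,"rz":0.7}]'

```text
time: 5.72
eef_pos: [0.3845, 0.2896, 0.1698]
tcp_rot: [3.141, -0.002, 1.853]
ft_force: [-0.4, -1.2, -0.9]
finger_gap: 0.0359
grasp_force: 43.2
```

Call:
apply_moves --motion '[{"x":0,"y":0,"z":0,"rx":0,"ry":0,"rz":0.07},{"x":0,"y":0,"z":0,"rx":0,"ry":0,"rz":0.117},{"x":0,"y":0,"z":0,"rx":0,"ry":0,"rz":0.117},{"x":0,"y":0,"z":0,"rx":0,"ry":0,"rz":0.117},{"x":0,"y":0,"z":0,"rx":0,"ry":0,"rz":0.117}]'

```text
time: 6.13
eef_pos: [0.3857, 0.2864, 0.1695]
tcp_rot: [3.141, -0.0, 1.672]
ft_force: [0.0, 0.0, -1.8]
finger_gap: 0.0357
grasp_force: 43.2
```

```bash
python3 go.py .386,.286,.07,92.5 .386,.286,.053,92.5;python3 - <<'E'
from h import *
c=cam("wrist");im=viewer.capture("wrist");cv2.imwrite("pics/w2.png",im[...,::-1])
print(viewer.mark_of("wrist","green_tray"),viewer.mark_of("wrist","slide_box"))
t=viewer.capture("top");c=cam("top")
q=pts(mask(t,"orange",proj(c,(.386,.286,.2))[0],70));print(len(q),cv2.minAreaRect(q))
E
```

```text
now [0.3857 0.2864 0.1695] rot [ 1.7999e+02 -1.0000e-02  9.5810e+01] t 6.13
.386,.286,.07,92.5 shift [-0.002  0.001  0.497] turn [ 0.    -0.     0.037] rows>= 2.4
.386,.286,.053,92.5 shift [-0.002  0.001  0.582] turn [ 0.    -0.     0.037] rows>= 2.8
[{'xyz': [0.4345, 0.2881, -0.0021], 'score': 0.7}] [{'xyz': [0.3847, 0.2877, 0.1166], 'score': 0.71}]
428 ((180.1461639404297, 285.16925048828125), (19.473453521728516, 24.0627384185791), 82.87498474121094)
```

View pics/w2.png

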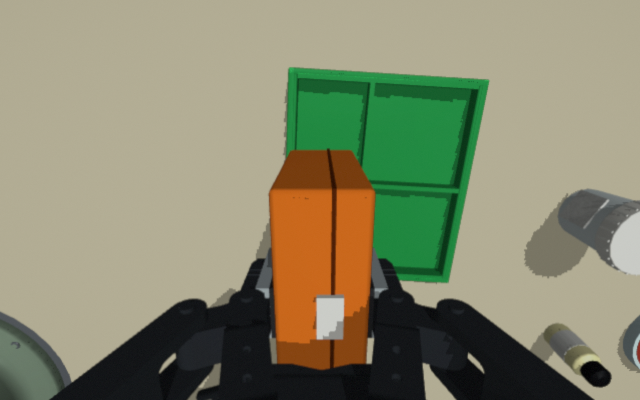

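The box is held straight, and the long compartment lies below it. I'll lower it gently.

Call:
apply_moves --motion '[{"x":0,"y":0,"z":0.15,"rx":0,"ry":0,"rz":0.037},{"x":0,"y":0,"z":0.3,"rx":0,"ry":0,"rz":0.037},{"x":0,"y":0,"z":0.42,"rx":0,"ry":0,"rz":0.037},{"x":0,"y":0,"z":0.5,"rx":0,"ry":0,"rz":0.037},{"x":0,"y":0,"z":0.54,"rx":0,"ry":0,"rz":0.037},{"x":0,"y":0,"z":0.56,"rx":0,"ry":0,"rz":0.037},{"x":0,"y":0,"z":0.57,"rx":0,"ry":0,"rz":0.037},{"x":0,"y":0,"z":0.575,"rx":0,"ry":0,"rz":0.037},{"x":0,"y":0,"z":0.575,"rx":0,"ry":0,"rz":0.037}]'

```text
time: 7.08
eef_pos: [0.3864, 0.2869, 0.055]
tcp_rot: [3.14, -0.001, 1.613]
ft_force: [0.1, 1.3, -1.2]
finger_gap: 0.0355
grasp_force: 43.2
```

Call:
apply_moves --motion '[{"x":0,"y":0,"z":0.005,"rx":0,"ry":0,"rz":0},{"x":0,"y":0,"z":0.01,"rx":0,"ry":0,"rz":0},{"x":0,"y":0,"z":0.01,"rx":0,"ry":0,"rz":0}]'

```text
time: 7.33
eef_pos: [0.3865, 0.2872, 0.0539]
tcp_rot: [3.139, -0.001, 1.613]
ft_force: [-2.2, -0.1, 8.7]
finger_gap: 0.036
grasp_force: 44.4
```

Call:
apply_moves --motion '[{"x":0,"y":0,"z":0,"rx":0,"ry":0,"rz":0},{"x":0,"y":0,"z":0,"rx":0,"ry":0,"rz":0},{"x":0,"y":0,"z":0,"rx":0,"ry":0,"rz":0},{"x":0,"y":0,"z":0,"rx":0,"ry":0,"rz":0},{"x":0,"y":0,"z":0,"rx":0,"ry":0,"rz":0},{"x":0,"y":0,"z":-0.1,"rx":0,"ry":0,"rz":0},{"x":0,"y":0,"z":-0.25,"rx":0,"ry":0,"rz":0},{"x":0,"y":0,"z":-0.4,"rx":0,"ry":0,"rz":0},{"x":0,"y":0,"z":-0.6,"rx":0,"ry":0,"rz":0},{"x":0,"y":0,"z":-0.6,"rx":0,"ry":0,"rz":0},{"x":0,"y":0,"z":-0.6,"rx":0,"ry":0,"rz":0}]' --grip -0.36

```text
time: 8.25
eef_pos: [0.3873, 0.2874, 0.1745]
tcp_rot: [3.137, -0.002, 1.613]
ft_force: [-0.2, -0.2, -0.6]
finger_gap: 0.0583
grasp_force: 0.0
```

```bash
python3 go.py .55,.08,.174,92.5 .64,-.131,.174,90 .64,-.131,.052,90;python3 - <<'E'
from h import *
for n in("top","scene"):
  t=viewer.capture(n);print(viewer.mark_of(n,"slide_box"))
E
```

```text
now [0.3873 0.2874 0.1745] rot [ 1.7973e+02 -1.3000e-01  9.2410e+01] t 8.25
.55,.08,.174,92.5 shift [-1.07   0.769  0.004] turn [ 0.003 -0.001 -0.001] rows>= 6.3
.64,-.131,.174,90 shift [-2.143  1.174  0.003] turn [ 0.003 -0.002  0.027] rows>= 11.7
.64,-.131,.052,90 shift [-2.145  1.171  0.613] turn [ 0.003 -0.002  0.027] rows>= 12.1
[{'xyz': [0.3808, 0.2858, 0.0073], 'score': 0.67}]
[{'xyz': [0.3858, 0.2895, -0.0008], 'score': 0.96}]
```

Call:
apply_moves --motion '[{"x":-1,"y":0.55,"z":0,"rx":0,"ry":0,"rz":0},{"x":-1,"y":0.55,"z":0,"rx":0,"ry":0,"rz":0},{"x":-1,"y":0.55,"z":0,"rx":0,"ry":0,"rz":0},{"x":-1,"y":0.55,"z":0,"rx":0,"ry":0,"rz":0},{"x":-1,"y":0.55,"z":0,"rx":0,"ry":0,"rz":0},{"x":-1,"y":0.55,"z":0,"rx":0,"ry":0,"rz":0}]' --grip -1

```text
time: 8.95
eef_pos: [0.5054, 0.0875, 0.1709]
tcp_rot: [-3.141, 0.001, 1.609]
ft_force: [0.4, -0.5, -0.8]
finger_gap: 0.0853
grasp_force: 0.0
```

Call:
apply_moves --motion '[{"x":-1,"y":0.55,"z":0,"rx":0,"ry":0,"rz":0},{"x":-1,"y":0.55,"z":0,"rx":0,"ry":0,"rz":0},{"x":-1,"y":0.55,"z":0,"rx":0,"ry":0,"rz":0},{"x":-1,"y":0.55,"z":0,"rx":0,"ry":0,"rz":0},{"x":-1,"y":0.55,"z":0,"rx":0,"ry":0,"rz":0},{"x":-1,"y":0.55,"z":0,"rx":0,"ry":0,"rz":0},{"x":-1,"y":0.55,"z":0,"rx":0,"ry":0,"rz":0},{"x":-1,"y":0.55,"z":0,"rx":0,"ry":0,"rz":0}]'

```text
time: 9.62
eef_pos: [0.6215, -0.1048, 0.17]
tcp_rot: [-3.138, -0.001, 1.611]
ft_force: [-1.1, -0.9, 0.8]
finger_gap: 0.0853
grasp_force: 0.0
```

```bash
python3 go.py .64,-.131,.12,90 .64,-.131,.052,90;python3 - <<'E'
from h import *
t=viewer.capture("wrist");print(viewer.mark_of("wrist","yellow_cup"),viewer.mark_of("wrist","violet_bottle"))
c=cam("wrist");q=pts(mask(t,"yellow",proj(c,(.64,-.131,.07))[0],100));print(len(q),plane(c,[cv2.minEnclosingCircle(q)[0]],.066),q.min(0),q.max(0))
E
```

```text
now [ 0.6215 -0.1048  0.17  ] rot [-1.7981e+02 -8.0000e-02  9.2290e+01] t 9.62
.64,-.131,.12,90 shift [-0.135  0.088  0.249] turn [-0.002 -0.001  0.025] rows>= 1.4
.64,-.131,.052,90 shift [-0.136  0.089  0.589] turn [-0.002 -0.001  0.025] rows>= 2.9
[{'xyz': [0.6406, -0.1263, -0.003], 'score': 0.97}] [{'xyz': [0.6432, -0.0115, -0.0012], 'score': 0.82}]
4472 [[ 0.63880669 -0.12814677  0.066     ]] [305. 194.] [381. 268.]
```

Call:
apply_moves --motion '[{"x":-0.127,"y":0.089,"z":0.1,"rx":0,"ry":0,"rz":0.025},{"x":-0.127,"y":0.089,"z":0.1,"rx":0,"ry":0,"rz":0.025},{"x":-0.127,"y":0.089,"z":0.2,"rx":0,"ry":0,"rz":0.025},{"x":-0.127,"y":0.089,"z":0.35,"rx":0,"ry":0,"rz":0.025},{"x":-0.127,"y":0.089,"z":0.5,"rx":0,"ry":0,"rz":0.025},{"x":-0.127,"y":0.089,"z":0.59,"rx":0,"ry":0,"rz":0.025},{"x":-0.127,"y":0.089,"z":0.59,"rx":0,"ry":0,"rz":0.025},{"x":-0.127,"y":0.089,"z":0.59,"rx":0,"ry":0,"rz":0.025}]'

```text
time: 10.43
eef_pos: [0.6398, -0.127, 0.0537]
tcp_rot: [-3.139, -0.001, 1.575]
ft_force: [-0.0, 0.3, 0.2]
finger_gap: 0.0854
grasp_force: 0.0
```

Call:
apply_moves --motion '[{"x":0,"y":0,"z":0,"rx":0,"ry":0,"rz":0},{"x":0,"y":0,"z":0,"rx":0,"ry":0,"rz":0},{"x":0,"y":0,"z":0,"rx":0,"ry":0,"rz":0},{"x":0,"y":0,"z":0,"rx":0,"ry":0,"rz":0},{"x":0,"y":0,"z":0,"rx":0,"ry":0,"rz":0},{"x":0,"y":0,"z":0,"rx":0,"ry":0,"rz":0},{"x":0,"y":0,"z":0,"rx":0,"ry":0,"rz":0},{"x":0,"y":0,"z":0,"rx":0,"ry":0,"rz":0}]' --grip 1 --force 35

```text
time: 11.1
eef_pos: [0.6425, -0.1288, 0.0568]
tcp_rot: [3.138, 0.001, 1.574]
ft_force: [-1.6, 1.2, 6.5]
finger_gap: 0.059
grasp_force: 37.1
```

```bash
python3 go.py .64,-.129,.18,90 .48,.245,.18,92.5
```

```text
now [ 0.6425 -0.1288  0.0568] rot [1.798e+02 5.000e-02 9.016e+01] t 11.1
.64,-.129,.18,90 shift [-0.001 -0.01  -0.616] turn [0.002 0.001 0.002] rows>= 3.0
.48,.245,.18,92.5 shift [ 1.871 -0.805 -0.621] turn [ 0.002  0.001 -0.026] rows>= 10.2
```

Call:
apply_moves --motion '[{"x":0,"y":0,"z":-0.1,"rx":0,"ry":0,"rz":0},{"x":0,"y":0,"z":-0.25,"rx":0,"ry":0,"rz":0},{"x":0,"y":0,"z":-0.42,"rx":0,"ry":0,"rz":0},{"x":0,"y":0,"z":-0.58,"rx":0,"ry":0,"rz":0},{"x":0.1,"y":-0.04,"z":-0.63,"rx":0,"ry":0,"rz":0},{"x":0.25,"y":-0.1,"z":-0.63,"rx":0,"ry":0,"rz":0},{"x":0.4,"y":-0.17,"z":-0.63,"rx":0,"ry":0,"rz":0},{"x":0.55,"y":-0.23,"z":-0.63,"rx":0,"ry":0,"rz":0},{"x":0.7,"y":-0.3,"z":-0.63,"rx":0,"ry":0,"rz":0},{"x":0.85,"y":-0.36,"z":-0.63,"rx":0,"ry":0,"rz":0},{"x":0.95,"y":-0.4,"z":-0.63,"rx":0,"ry":0,"rz":0},{"x":0.95,"y":-0.4,"z":-0.63,"rx":0,"ry":0,"rz":0}]'

```text
time: 12.1
eef_pos: [0.5588, 0.065, 0.1813]
tcp_rot: [3.142, -0.002, 1.578]
ft_force: [0.0, -0.9, -2.2]
finger_gap: 0.059
grasp_force: 38.0
```

Call:
apply_moves --motion '[{"x":0.1,"y":-0.04,"z":0,"rx":0,"ry":0,"rz":0},{"x":0.25,"y":-0.1,"z":0,"rx":0,"ry":0,"rz":0},{"x":0.4,"y":-0.17,"z":0,"rx":0,"ry":0,"rz":0},{"x":0.55,"y":-0.24,"z":0,"rx":0,"ry":0,"rz":0},{"x":0.7,"y":-0.3,"z":0,"rx":0,"ry":0,"rz":0},{"x":0.85,"y":-0.37,"z":0,"rx":0,"ry":0,"rz":0},{"x":0.92,"y":-0.4,"z":0,"rx":0,"ry":0,"rz":0},{"x":0.92,"y":-0.4,"z":0,"rx":0,"ry":0,"rz":-0.026},{"x":0.92,"y":-0.4,"z":0,"rx":0,"ry":0,"rz":-0.026},{"x":0.92,"y":-0.4,"z":0,"rx":0,"ry":0,"rz":-0.026}]'

```text
time: 12.93
eef_pos: [0.4807, 0.2449, 0.1809]
tcp_rot: [3.14, -0.0, 1.613]
ft_force: [0.5, -0.2, -0.3]
finger_gap: 0.0584
grasp_force: 38.0
```

```bash
python3 go.py .48,.245,.08,92.5 .48,.245,.06,92.5;python3 - <<'E'
from h import *
t=viewer.capture("wrist");print(viewer.mark_of("wrist","yellow_cup"),viewer.mark_of("wrist","green_tray"))
E
```

```text
now [0.4807 0.2449 0.1809] rot [179.93  -0.    92.44] t 12.93
.48,.245,.08,92.5 shift [ 0.001 -0.004  0.504] turn [ 0.001 -0.    -0.001] rows>= 2.4
.48,.245,.06,92.5 shift [ 0.001 -0.004  0.604] turn [ 0.001 -0.    -0.001] rows>= 2.9
[{'xyz': [0.4759, 0.2458, 0.1247], 'score': 0.83}] [{'xyz': [0.437, 0.2891, 0.0005], 'score': 0.78}, {'xyz': [0.641, 0.2815, -0.0027], 'score': 0.31}]
```

Call:
apply_moves --motion '[{"x":0,"y":0,"z":0.15,"rx":0,"ry":0,"rz":0},{"x":0,"y":0,"z":0.3,"rx":0,"ry":0,"rz":0},{"x":0,"y":0,"z":0.43,"rx":0,"ry":0,"rz":0},{"x":0,"y":0,"z":0.52,"rx":0,"ry":0,"rz":0},{"x":0,"y":0,"z":0.57,"rx":0,"ry":0,"rz":0},{"x":0,"y":0,"z":0.59,"rx":0,"ry":0,"rz":0},{"x":0,"y":0,"z":0.6,"rx":0,"ry":0,"rz":0},{"x":0,"y":0,"z":0.6,"rx":0,"ry":0,"rz":0},{"x":0,"y":0,"z":0.6,"rx":0,"ry":0,"rz":0}]'

```text
time: 13.83
eef_pos: [0.4811, 0.2453, 0.0614]
tcp_rot: [3.14, -0.001, 1.614]
ft_force: [-0.1, 0.6, -1.0]
finger_gap: 0.0587
grasp_force: 38.0
```

Call:
apply_moves --motion '[{"x":0,"y":0,"z":0.005,"rx":0,"ry":0,"rz":0},{"x":0,"y":0,"z":0.01,"rx":0,"ry":0,"rz":0},{"x":0,"y":0,"z":0.01,"rx":0,"ry":0,"rz":0}]'

```text
time: 14.08
eef_pos: [0.4811, 0.2455, 0.0598]
tcp_rot: [3.139, -0.001, 1.615]
ft_force: [-0.5, 0.1, 6.8]
finger_gap: 0.059
grasp_force: 38.6
```

Contact. I'll release to a gap of about 78 mm and rise.

Call:
apply_moves --motion '[{"x":0,"y":0,"z":0,"rx":0,"ry":0,"rz":0},{"x":0,"y":0,"z":0,"rx":0,"ry":0,"rz":0},{"x":0,"y":0,"z":0,"rx":0,"ry":0,"rz":0},{"x":0,"y":0,"z":0,"rx":0,"ry":0,"rz":0},{"x":0,"y":0,"z":0,"rx":0,"ry":0,"rz":0},{"x":0,"y":0,"z":-0.1,"rx":0,"ry":0,"rz":0},{"x":0,"y":0,"z":-0.25,"rx":0,"ry":0,"rz":0},{"x":0,"y":0,"z":-0.4,"rx":0,"ry":0,"rz":0},{"x":0,"y":0,"z":-0.6,"rx":0,"ry":0,"rz":0},{"x":0,"y":0,"z":-0.6,"rx":0,"ry":0,"rz":0},{"x":0,"y":0,"z":-0.6,"rx":0,"ry":0,"rz":0}]' --grip -0.85

```text
time: 15.0
eef_pos: [0.482, 0.2457, 0.1807]
tcp_rot: [3.136, -0.002, 1.614]
ft_force: [-0.3, 0.7, -0.8]
finger_gap: 0.079
grasp_force: 0.0
```

```bash
python3 go.py .664,.138,.18,90 .664,.138,.027,90;python3 - <<'E'
from h import *
for n in("top","scene"):
  t=viewer.capture(n)
  for k in("yellow_cup","slide_box","green_tray","oil_bottle"):print(n,k,viewer.mark_of(n,k)[:2])
E
```

```text
now [0.482  0.2457 0.1807] rot [ 1.797e+02 -9.000e-02  9.250e+01] t 15.0
.664,.138,.18,90 shift [-0.578  0.886  0.007] turn [ 0.003 -0.001  0.028] rows>= 5.1
.664,.138,.027,90 shift [-0.579  0.882  0.772] turn [ 0.003 -0.001  0.028] rows>= 6.3
top yellow_cup []
top slide_box [{'xyz': [0.3829, 0.2841, 0.0085], 'score': 0.96}, {'xyz': [0.6433, 0.2807, -0.0034], 'score': 0.3}]
top green_tray [{'xyz': [0.4337, 0.287, -0.0004], 'score': 0.92}]
top oil_bottle [{'xyz': [0.6644, 0.1381, 0.0017], 'score': 0.46}]
scene yellow_cup [{'xyz': [0.4809, 0.2426, 0.0001], 'score': 0.93}, {'xyz': [0.6602, -0.2675, -0.0011], 'score': 0.31}]
scene slide_box [{'xyz': [0.3867, 0.2886, 0.002], 'score': 0.63}]
scene green_tray [{'xyz': [0.4332, 0.2913, 0.0052], 'score': 0.77}]
scene oil_bottle [{'xyz': [0.6654, 0.138, 0.0026], 'score': 0.93}]
```

Call:
apply_moves --motion '[{"x":-0.578,"y":0.884,"z":0,"rx":0,"ry":0,"rz":0.028},{"x":-0.578,"y":0.884,"z":0,"rx":0,"ry":0,"rz":0.028},{"x":-0.578,"y":0.884,"z":0,"rx":0,"ry":0,"rz":0.028},{"x":-0.578,"y":0.884,"z":0,"rx":0,"ry":0,"rz":0.028},{"x":-0.578,"y":0.884,"z":0,"rx":0,"ry":0,"rz":0.028},{"x":-0.578,"y":0.884,"z":0,"rx":0,"ry":0,"rz":0.028},{"x":-0.578,"y":0.884,"z":0,"rx":0,"ry":0,"rz":0.028},{"x":-0.578,"y":0.884,"z":0.15,"rx":0,"ry":0,"rz":0.028},{"x":-0.578,"y":0.884,"z":0.25,"rx":0,"ry":0,"rz":0.028},{"x":-0.578,"y":0.884,"z":0.3,"rx":0,"ry":0,"rz":0.028},{"x":-0.578,"y":0.884,"z":0.3,"rx":0,"ry":0,"rz":0.028}]' --grip -0.45

```text
time: 16.42
eef_pos: [0.6585, 0.1379, 0.1154]
tcp_rot: [-3.136, 0.0, 1.572]
ft_force: [-0.7, 0.1, -0.5]
finger_gap: 0.062
grasp_force: 0.0
```

```bash
python3 go.py .664,.138,.027,90;python3 - <<'E'
from h import *
c=cam("wrist");t=viewer.capture("wrist");cv2.imwrite("pics/w3.png",t[...,::-1]);print(viewer.mark_of("wrist","oil_bottle"),proj(c,(.664,.138,.066)))
E
```

```text
now [0.6585 0.1379 0.1154] rot [-1.7965e+02  2.0000e-02  9.0040e+01] t 16.42
.664,.138,.027,90 shift [0.001 0.03  0.442] turn [-0.004  0.     0.   ] rows>= 2.1
[{'xyz': [0.6624, 0.1342, -0.0005], 'score': 0.82}] [[331.11468678 228.71394336]]
```

View pics/w3.png

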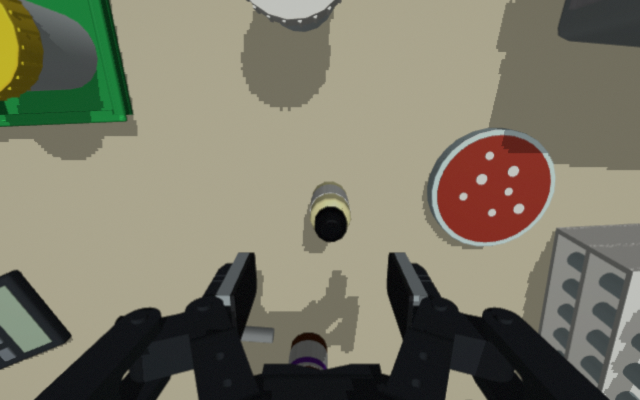

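The oil cap is at (331,225), as predicted, and sits between the jaws. Descending.

Call:
apply_moves --motion '[{"x":0,"y":0.025,"z":0.1,"rx":0,"ry":0,"rz":0},{"x":0,"y":0.025,"z":0.22,"rx":0,"ry":0,"rz":0},{"x":0,"y":0.025,"z":0.34,"rx":0,"ry":0,"rz":0},{"x":0,"y":0.025,"z":0.42,"rx":0,"ry":0,"rz":0},{"x":0,"y":0.025,"z":0.445,"rx":0,"ry":0,"rz":0},{"x":0,"y":0.025,"z":0.445,"rx":0,"ry":0,"rz":0},{"x":0,"y":0.025,"z":0.445,"rx":0,"ry":0,"rz":0}]'

```text
time: 17.1
eef_pos: [0.6679, 0.1376, 0.031]
tcp_rot: [3.139, -0.0, 1.571]
ft_force: [0.0, 0.6, -0.1]
finger_gap: 0.0619
grasp_force: 0.0
```

Call:
apply_moves --motion '[{"x":0,"y":0,"z":0,"rx":0,"ry":0,"rz":0},{"x":0,"y":0,"z":0,"rx":0,"ry":0,"rz":0},{"x":0,"y":0,"z":0,"rx":0,"ry":0,"rz":0},{"x":0,"y":0,"z":0,"rx":0,"ry":0,"rz":0},{"x":0,"y":0,"z":0,"rx":0,"ry":0,"rz":0},{"x":0,"y":0,"z":0,"rx":0,"ry":0,"rz":0},{"x":0,"y":0,"z":0,"rx":0,"ry":0,"rz":0},{"x":0,"y":0,"z":0,"rx":0,"ry":0,"rz":0}]' --grip 1 --force 35

```text
time: 17.77
eef_pos: [0.6677, 0.1374, 0.031]
tcp_rot: [3.139, -0.0, 1.57]
ft_force: [-1.0, 0.3, 5.8]
finger_gap: 0.0267
grasp_force: 34.4
```

```bash
python3 go.py .664,.138,.18,90 .482,-.331,.18,87.5
```

```text
now [0.6677 0.1374 0.031 ] rot [ 1.7987e+02 -2.0000e-02  8.9980e+01] t 17.77
.664,.138,.18,90 shift [ 0.003 -0.017 -0.745] turn [ 0.001 -0.    -0.   ] rows>= 3.6
.482,-.331,.18,87.5 shift [-2.342 -0.926 -0.748] turn [ 0.001 -0.     0.028] rows>= 12.6
```

Call:
apply_moves --motion '[{"x":0,"y":0,"z":-0.1,"rx":0,"ry":0,"rz":0},{"x":0,"y":0,"z":-0.28,"rx":0,"ry":0,"rz":0},{"x":0,"y":0,"z":-0.46,"rx":0,"ry":0,"rz":0},{"x":0,"y":0,"z":-0.64,"rx":0,"ry":0,"rz":0},{"x":-0.1,"y":-0.04,"z":-0.75,"rx":0,"ry":0,"rz":0},{"x":-0.25,"y":-0.1,"z":-0.75,"rx":0,"ry":0,"rz":0},{"x":-0.4,"y":-0.16,"z":-0.75,"rx":0,"ry":0,"rz":0},{"x":-0.55,"y":-0.22,"z":-0.75,"rx":0,"ry":0,"rz":0},{"x":-0.7,"y":-0.28,"z":-0.75,"rx":0,"ry":0,"rz":0},{"x":-0.85,"y":-0.34,"z":-0.75,"rx":0,"ry":0,"rz":0},{"x":-1,"y":-0.4,"z":-0.75,"rx":0,"ry":0,"rz":0},{"x":-1,"y":-0.4,"z":-0.75,"rx":0,"ry":0,"rz":0}]'

```text
time: 18.77
eef_pos: [0.5847, -0.0676, 0.1796]
tcp_rot: [-3.141, 0.002, 1.564]
ft_force: [0.2, -0.1, -0.9]
finger_gap: 0.0268
grasp_force: 34.7
```

Call:
apply_moves --motion '[{"x":-0.15,"y":-0.06,"z":0,"rx":0,"ry":0,"rz":0},{"x":-0.3,"y":-0.12,"z":0,"rx":0,"ry":0,"rz":0},{"x":-0.45,"y":-0.18,"z":0,"rx":0,"ry":0,"rz":0},{"x":-0.6,"y":-0.24,"z":0,"rx":0,"ry":0,"rz":0},{"x":-0.75,"y":-0.3,"z":0,"rx":0,"ry":0,"rz":0},{"x":-0.9,"y":-0.36,"z":0,"rx":0,"ry":0,"rz":0},{"x":-1,"y":-0.4,"z":0,"rx":0,"ry":0,"rz":0},{"x":-1,"y":-0.4,"z":0,"rx":0,"ry":0,"rz":0.028},{"x":-1,"y":-0.4,"z":0,"rx":0,"ry":0,"rz":0.028}]'

```text
time: 19.52
eef_pos: [0.5062, -0.264, 0.1795]
tcp_rot: [3.141, 0.0, 1.523]
ft_force: [-0.1, 1.0, -0.4]
finger_gap: 0.0266
grasp_force: 34.7
```

```bash
python3 go.py .483,-.331,.18,87.5 .483,-.331,.034,87.5;python3 - <<'E'
from h import *
c=cam("wrist");t=viewer.capture("wrist");print(viewer.mark_of("wrist","oil_bottle"),viewer.mark_of("wrist","blue_tray"))
E
```

```text
now [ 0.5062 -0.264   0.1795] rot [179.98   0.    87.26] t 19.52
.483,-.331,.18,87.5 shift [-0.34  -0.1   -0.003] turn [ 0.     0.    -0.003] rows>= 1.7
.483,-.331,.034,87.5 shift [-0.34  -0.1    0.727] turn [ 0.     0.    -0.003] rows>= 3.9
[{'xyz': [0.5049, -0.2677, 0.1455], 'score': 0.69}] [{'xyz': [0.4396, -0.2806, 0.0039], 'score': 0.98}]
```

Call:
apply_moves --motion '[{"x":-0.17,"y":-0.05,"z":0,"rx":0,"ry":0,"rz":0},{"x":-0.335,"y":-0.1,"z":0,"rx":0,"ry":0,"rz":0},{"x":-0.335,"y":-0.1,"z":0,"rx":0,"ry":0,"rz":0},{"x":-0.335,"y":-0.1,"z":0.15,"rx":0,"ry":0,"rz":0},{"x":-0.335,"y":-0.1,"z":0.33,"rx":0,"ry":0,"rz":0},{"x":-0.335,"y":-0.1,"z":0.5,"rx":0,"ry":0,"rz":0},{"x":-0.335,"y":-0.1,"z":0.62,"rx":0,"ry":0,"rz":0},{"x":-0.335,"y":-0.1,"z":0.67,"rx":0,"ry":0,"rz":0},{"x":-0.335,"y":-0.1,"z":0.7,"rx":0,"ry":0,"rz":0},{"x":-0.335,"y":-0.1,"z":0.715,"rx":0,"ry":0,"rz":0},{"x":-0.335,"y":-0.1,"z":0.715,"rx":0,"ry":0,"rz":0},{"x":-0.335,"y":-0.1,"z":0.715,"rx":0,"ry":0,"rz":0}]'

```text
time: 20.67
eef_pos: [0.4847, -0.3293, 0.0377]
tcp_rot: [3.14, 0.002, 1.527]
ft_force: [0.0, 0.2, 0.6]
finger_gap: 0.0268
grasp_force: 34.7
```

Call:
apply_moves --motion '[{"x":0,"y":0,"z":0.005,"rx":0,"ry":0,"rz":0},{"x":0,"y":0,"z":0.01,"rx":0,"ry":0,"rz":0},{"x":0,"y":0,"z":0.01,"rx":0,"ry":0,"rz":0}]'

```text
time: 20.92
eef_pos: [0.484, -0.3291, 0.035]
tcp_rot: [3.141, 0.001, 1.526]
ft_force: [-0.5, 0.5, -0.7]
finger_gap: 0.0265
grasp_force: 34.7
```

Call:
apply_moves --motion '[{"x":0,"y":0,"z":0.005,"rx":0,"ry":0,"rz":0},{"x":0,"y":0,"z":0.01,"rx":0,"ry":0,"rz":0},{"x":0,"y":0,"z":0.01,"rx":0,"ry":0,"rz":0}]'

```text
time: 21.17
eef_pos: [0.484, -0.3292, 0.034]
tcp_rot: [3.141, 0.001, 1.526]
ft_force: [-1.5, 1.5, 11.0]
finger_gap: 0.0268
grasp_force: 35.8
```

Contact. Release to about 55 mm and rise.

Call:
apply_moves --motion '[{"x":0,"y":0,"z":0,"rx":0,"ry":0,"rz":0},{"x":0,"y":0,"z":0,"rx":0,"ry":0,"rz":0},{"x":0,"y":0,"z":0,"rx":0,"ry":0,"rz":0},{"x":0,"y":0,"z":0,"rx":0,"ry":0,"rz":0},{"x":0,"y":0,"z":0,"rx":0,"ry":0,"rz":0},{"x":0,"y":0,"z":0,"rx":0,"ry":0,"rz":0},{"x":0,"y":0,"z":-0.1,"rx":0,"ry":0,"rz":0},{"x":0,"y":0,"z":-0.25,"rx":0,"ry":0,"rz":0},{"x":0,"y":0,"z":-0.4,"rx":0,"ry":0,"rz":0},{"x":0,"y":0,"z":-0.6,"rx":0,"ry":0,"rz":0},{"x":0,"y":0,"z":-0.72,"rx":0,"ry":0,"rz":0},{"x":0,"y":0,"z":-0.72,"rx":0,"ry":0,"rz":0}]' --grip -0.3

```text
time: 22.17
eef_pos: [0.4864, -0.3311, 0.1824]
tcp_rot: [3.134, 0.006, 1.526]
ft_force: [0.7, -0.3, 0.1]
finger_gap: 0.0557
grasp_force: 0.0
```

```bash
python3 go.py .646,-.009,.178,87.5 .646,-.009,.03,87.5;python3 - <<'E'
from h import *
for n in("top","scene"):
  t=viewer.capture(n)
  for k in("oil_bottle","blue_tray","violet_bottle"):print(n,k,viewer.mark_of(n,k)[:2])
E
```

```text
now [ 0.4864 -0.3311  0.1824] rot [179.55   0.36  87.46] t 22.17
.646,-.009,.178,87.5 shift [1.644 0.726 0.017] turn [ 0.005  0.004 -0.   ] rows>= 8.6
.646,-.009,.03,87.5 shift [1.649 0.72  0.757] turn [ 0.005  0.004 -0.   ] rows>= 9.4
top oil_bottle [{'xyz': [0.4836, -0.3294, 0.0012], 'score': 0.76}]
top blue_tray [{'xyz': [0.4403, -0.2871, 0.001], 'score': 0.78}]
top violet_bottle [{'xyz': [0.6439, -0.0086, 0.0021], 'score': 0.48}]
scene oil_bottle [{'xyz': [0.4879, -0.3296, 0.0047], 'score': 0.61}]
scene blue_tray [{'xyz': [0.4394, -0.2809, 0.0033], 'score': 0.68}]
scene violet_bottle [{'xyz': [0.6461, -0.0096, 0.001], 'score': 0.57}]
```

Call:
apply_moves --motion '[{"x":0.82,"y":0.36,"z":0,"rx":0.005,"ry":0.004,"rz":0},{"x":0.82,"y":0.36,"z":0,"rx":0.005,"ry":0.004,"rz":0},{"x":0.82,"y":0.36,"z":0,"rx":0.005,"ry":0.004,"rz":0},{"x":0.82,"y":0.36,"z":0,"rx":0.005,"ry":0.004,"rz":0},{"x":0.82,"y":0.36,"z":0,"rx":0.005,"ry":0.004,"rz":0},{"x":0.82,"y":0.36,"z":0,"rx":0.005,"ry":0.004,"rz":0}]' --grip -0.5

```text
time: 23.07
eef_pos: [0.5636, -0.1647, 0.1755]
tcp_rot: [-3.133, -0.007, 1.532]
ft_force: [-1.5, -0.2, -0.8]
finger_gap: 0.0639
grasp_force: 0.0
```

Call:
apply_moves --motion '[{"x":0.82,"y":0.36,"z":0.02,"rx":0,"ry":0,"rz":0},{"x":0.82,"y":0.36,"z":0.02,"rx":0,"ry":0,"rz":0},{"x":0.82,"y":0.36,"z":0.02,"rx":0,"ry":0,"rz":0},{"x":0.82,"y":0.36,"z":0.02,"rx":0,"ry":0,"rz":0},{"x":0.82,"y":0.36,"z":0.1,"rx":0,"ry":0,"rz":0},{"x":0.82,"y":0.36,"z":0.2,"rx":0,"ry":0,"rz":0},{"x":0.82,"y":0.36,"z":0.2,"rx":0,"ry":0,"rz":0},{"x":0.82,"y":0.36,"z":0.2,"rx":0,"ry":0,"rz":0}]'

```text
time: 23.73
eef_pos: [0.6402, -0.0082, 0.1352]
tcp_rot: [-3.13, -0.006, 1.525]
ft_force: [-0.3, -0.6, -0.6]
finger_gap: 0.0645
grasp_force: 0.0
```

```bash
python3 go.py .645,-.009,.03,87.5;python3 - <<'E'
from h import *
c=cam("wrist");t=viewer.capture("wrist");print(viewer.mark_of("wrist","violet_bottle"))
q=pts(mask(t,"violet",proj(c,(.645,-.009,.08))[0],45));print(len(q),plane(c,[cv2.minEnclosingCircle(q)[0]],.078))
E
```

```text
now [ 0.6402 -0.0082  0.1352] rot [-179.31   -0.35   87.39] t 23.73
.645,-.009,.03,87.5 shift [-0.006  0.03   0.525] turn [-0.008 -0.004 -0.001] rows>= 2.5
[]
1436 [[ 6.45492231e-01 -2.47414208e-04  7.80000000e-02]]
```

Call:
apply_moves --motion '[{"x":0,"y":0.015,"z":0.1,"rx":-0.005,"ry":-0.004,"rz":0},{"x":0,"y":0.015,"z":0.1,"rx":-0.005,"ry":-0.004,"rz":0},{"x":0,"y":0.015,"z":0.1,"rx":-0.005,"ry":-0.004,"rz":0},{"x":0,"y":0.015,"z":0.1,"rx":-0.005,"ry":-0.004,"rz":0}]'

```text
time: 24.17
eef_pos: [0.6449, -0.008, 0.1179]
tcp_rot: [3.141, 0.0, 1.525]
ft_force: [0.3, -0.1, -0.0]
finger_gap: 0.0643
grasp_force: 0.0
```

```bash
python3 go.py .645,-.008,.03,87.5;python3 - <<'E'
from h import *
c=cam("wrist");t=viewer.capture("wrist");cv2.imwrite("pics/w4.png",t[...,::-1]);print(viewer.mark_of("wrist","violet_bottle"))
print(proj(c,[(.645,-.008,.084),(.645,-.008,.062)]))
E
```

```text
now [ 0.6449 -0.008   0.1179] rot [179.95   0.    87.4 ] t 24.17
.645,-.008,.03,87.5 shift [-0.    0.    0.44] turn [ 0.001  0.    -0.001] rows>= 2.1
[{'xyz': [0.6401, -0.0077, 0.0022], 'score': 0.81}]
[[321.7666952  239.73967853]
 [321.65013549 224.8462956 ]]
```

View pics/w4.png

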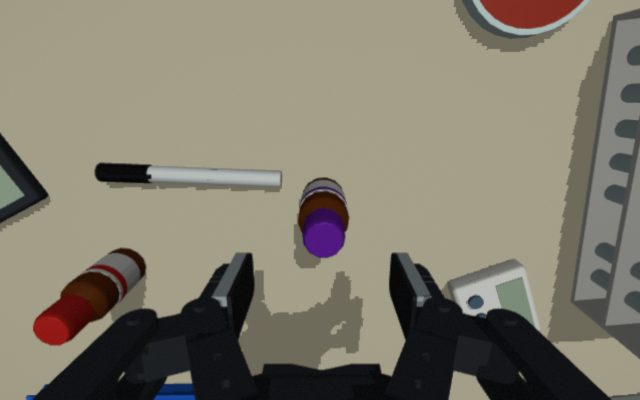

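The violet cap is at (324,235), close to the predicted (322,240). The pen end at (281,178) is low, below the fingertips. Descending and gripping.

Call:
apply_moves --motion '[{"x":0,"y":0,"z":0.1,"rx":0,"ry":0,"rz":0},{"x":0,"y":0,"z":0.22,"rx":0,"ry":0,"rz":0},{"x":0,"y":0,"z":0.34,"rx":0,"ry":0,"rz":0},{"x":0,"y":0,"z":0.42,"rx":0,"ry":0,"rz":0},{"x":0,"y":0,"z":0.44,"rx":0,"ry":0,"rz":0},{"x":0,"y":0,"z":0.44,"rx":0,"ry":0,"rz":0},{"x":0,"y":0,"z":0.44,"rx":0,"ry":0,"rz":0}]'

```text
time: 24.85
eef_pos: [0.6454, -0.0073, 0.0298]
tcp_rot: [3.14, 0.0, 1.526]
ft_force: [-0.1, -0.1, 1.5]
finger_gap: 0.0641
grasp_force: 0.0
```

Call:
apply_moves --motion '[{"x":0,"y":0,"z":0,"rx":0,"ry":0,"rz":0},{"x":0,"y":0,"z":0,"rx":0,"ry":0,"rz":0},{"x":0,"y":0,"z":0,"rx":0,"ry":0,"rz":0},{"x":0,"y":0,"z":0,"rx":0,"ry":0,"rz":0},{"x":0,"y":0,"z":0,"rx":0,"ry":0,"rz":0},{"x":0,"y":0,"z":0,"rx":0,"ry":0,"rz":0},{"x":0,"y":0,"z":0,"rx":0,"ry":0,"rz":0},{"x":0,"y":0,"z":0,"rx":0,"ry":0,"rz":0}]' --grip 1 --force 35

```text
time: 25.52
eef_pos: [0.6458, -0.0073, 0.0304]
tcp_rot: [3.139, 0.0, 1.526]
ft_force: [-0.3, -0.0, 6.6]
finger_gap: 0.0327
grasp_force: 35.0
```

```bash
python3 go.py .645,-.008,.18,87.5 .486,-.240,.18,87.5
```

```text
now [ 0.6458 -0.0073  0.0304] rot [1.7985e+02 1.0000e-02 8.7460e+01] t 25.52
.645,-.008,.18,87.5 shift [-0.004 -0.002 -0.748] turn [ 0.002  0.    -0.   ] rows>= 3.6
.486,-.240,.18,87.5 shift [-1.198 -0.744 -0.75 ] turn [ 0.002  0.    -0.   ] rows>= 7.7
```

Call:
apply_moves --motion '[{"x":0,"y":0,"z":-0.1,"rx":0,"ry":0,"rz":0},{"x":0,"y":0,"z":-0.28,"rx":0,"ry":0,"rz":0},{"x":0,"y":0,"z":-0.46,"rx":0,"ry":0,"rz":0},{"x":0,"y":0,"z":-0.64,"rx":0,"ry":0,"rz":0},{"x":-0.08,"y":-0.05,"z":-0.75,"rx":0,"ry":0,"rz":0},{"x":-0.2,"y":-0.12,"z":-0.75,"rx":0,"ry":0,"rz":0},{"x":-0.35,"y":-0.21,"z":-0.75,"rx":0,"ry":0,"rz":0},{"x":-0.5,"y":-0.3,"z":-0.75,"rx":0,"ry":0,"rz":0},{"x":-0.65,"y":-0.4,"z":-0.75,"rx":0,"ry":0,"rz":0},{"x":-0.8,"y":-0.5,"z":-0.75,"rx":0,"ry":0,"rz":0},{"x":-0.8,"y":-0.5,"z":-0.75,"rx":0,"ry":0,"rz":0}]'

```text
time: 26.43
eef_pos: [0.5341, -0.1668, 0.1789]
tcp_rot: [-3.139, 0.002, 1.52]
ft_force: [0.3, -0.5, -0.5]
finger_gap: 0.0327
grasp_force: 35.2
```

Call:
apply_moves --motion '[{"x":-0.15,"y":-0.09,"z":0,"rx":0,"ry":0,"rz":0},{"x":-0.3,"y":-0.18,"z":0,"rx":0,"ry":0,"rz":0},{"x":-0.4,"y":-0.24,"z":0,"rx":0,"ry":0,"rz":0},{"x":-0.4,"y":-0.24,"z":0,"rx":0,"ry":0,"rz":0},{"x":-0.4,"y":-0.24,"z":0,"rx":0,"ry":0,"rz":0},{"x":-0.4,"y":-0.24,"z":0,"rx":0,"ry":0,"rz":0}]'

```text
time: 26.93
eef_pos: [0.4864, -0.2399, 0.1788]
tcp_rot: [3.141, -0.0, 1.527]
ft_force: [0.1, 0.6, -0.5]
finger_gap: 0.033
grasp_force: 35.3
```

```bash
python3 go.py .487,-.240,.18,87.5 .487,-.24,.0334,87.5;python3 - <<'E'
from h import *
c=cam("wrist");t=viewer.capture("wrist")
for k in ("oil_bottle","blue_tray","violet_bottle"):print(k,viewer.mark_of("wrist",k))
E
```

```text
now [ 0.4864 -0.2399  0.1788] rot [ 1.7998e+02 -3.0000e-02  8.7460e+01] t 26.93
.487,-.240,.18,87.5 shift [-0.     0.003 -0.006] turn [ 0. -0. -0.] rows>= 0.0
.487,-.24,.0334,87.5 shift [-0.001  0.003  0.727] turn [ 0. -0. -0.] rows>= 3.5
oil_bottle []
blue_tray [{'xyz': [0.4404, -0.2801, -0.0021], 'score': 0.61}]
violet_bottle [{'xyz': [0.4843, -0.2438, 0.1493], 'score': 0.61}]
```

Call:
apply_moves --motion '[{"x":0,"y":0,"z":0.15,"rx":0,"ry":0,"rz":0},{"x":0,"y":0,"z":0.33,"rx":0,"ry":0,"rz":0},{"x":0,"y":0,"z":0.5,"rx":0,"ry":0,"rz":0},{"x":0,"y":0,"z":0.62,"rx":0,"ry":0,"rz":0},{"x":0,"y":0,"z":0.68,"rx":0,"ry":0,"rz":0},{"x":0,"y":0,"z":0.71,"rx":0,"ry":0,"rz":0},{"x":0,"y":0,"z":0.72,"rx":0,"ry":0,"rz":0},{"x":0,"y":0,"z":0.72,"rx":0,"ry":0,"rz":0},{"x":0,"y":0,"z":0.72,"rx":0,"ry":0,"rz":0}]'

```text
time: 27.88
eef_pos: [0.4871, -0.2407, 0.0358]
tcp_rot: [3.14, 0.001, 1.527]
ft_force: [-0.1, -1.0, -0.5]
finger_gap: 0.033
grasp_force: 35.2
```

Call:
apply_moves --motion '[{"x":0,"y":0,"z":0.005,"rx":0,"ry":0,"rz":0},{"x":0,"y":0,"z":0.01,"rx":0,"ry":0,"rz":0},{"x":0,"y":0,"z":0.01,"rx":0,"ry":0,"rz":0}]'

```text
time: 28.13
eef_pos: [0.4866, -0.2407, 0.0334]
tcp_rot: [3.14, 0.001, 1.526]
ft_force: [0.6, 0.4, 0.9]
finger_gap: 0.0328
grasp_force: 35.4
```

Call:
apply_moves --motion '[{"x":0,"y":0,"z":0.005,"rx":0,"ry":0,"rz":0},{"x":0,"y":0,"z":0.007,"rx":0,"ry":0,"rz":0},{"x":0,"y":0,"z":0.007,"rx":0,"ry":0,"rz":0}]'

```text
time: 28.38
eef_pos: [0.4866, -0.2408, 0.0333]
tcp_rot: [3.14, 0.001, 1.526]
ft_force: [-3.5, 1.9, 14.3]
finger_gap: 0.0331
grasp_force: 36.9
```

Call:
apply_moves --motion '[{"x":0,"y":0,"z":0,"rx":0,"ry":0,"rz":0},{"x":0,"y":0,"z":0,"rx":0,"ry":0,"rz":0},{"x":0,"y":0,"z":0,"rx":0,"ry":0,"rz":0},{"x":0,"y":0,"z":0,"rx":0,"ry":0,"rz":0},{"x":0,"y":0,"z":0,"rx":0,"ry":0,"rz":0},{"x":0,"y":0,"z":0,"rx":0,"ry":0,"rz":0},{"x":0,"y":0,"z":-0.1,"rx":0,"ry":0,"rz":0},{"x":0,"y":0,"z":-0.25,"rx":0,"ry":0,"rz":0},{"x":0,"y":0,"z":-0.4,"rx":0,"ry":0,"rz":0},{"x":0,"y":0,"z":-0.6,"rx":0,"ry":0,"rz":0},{"x":0,"y":0,"z":-0.72,"rx":0,"ry":0,"rz":0},{"x":0,"y":0,"z":-0.72,"rx":0,"ry":0,"rz":0}]' --grip -0.4

```text
time: 29.38
eef_pos: [0.4891, -0.2423, 0.181]
tcp_rot: [3.133, 0.005, 1.527]
ft_force: [1.1, 0.0, 0.2]
finger_gap: 0.0601
grasp_force: 0.0
```

```bash
python3 go.py .662,-.267,.178,161 .662,-.267,.03,161;python3 - <<'E'
from h import *
for n in("top","scene"):
  t=viewer.capture(n)
  for k in("violet_bottle","oil_bottle","slide_carton"):print(n,k,viewer.mark_of(n,k)[:2])
E
```

```text
now [ 0.4891 -0.2423  0.181 ] rot [179.54   0.28  87.46] t 29.38
.662,-.267,.178,161 shift [-0.085  0.869  0.022] turn [ 0.002  0.006 -0.817] rows>= 10.3
.662,-.267,.03,161 shift [-0.081  0.863  0.762] turn [ 0.002  0.006 -0.817] rows>= 10.3
top violet_bottle [{'xyz': [0.482, -0.2422, 0.0036], 'score': 0.65}]
top oil_bottle []
top slide_carton [{'xyz': [0.6591, -0.2668, 0.0022], 'score': 0.97}]
scene violet_bottle [{'xyz': [0.4883, -0.2438, 0.0062], 'score': 0.87}, {'xyz': [0.4858, -0.3292, 0.0052], 'score': 0.26}]
scene oil_bottle [{'xyz': [0.4841, -0.331, 0.0024], 'score': 0.86}]
scene slide_carton [{'xyz': [0.6628, -0.2698, -0.0028], 'score': 0.78}]
```

Call:
apply_moves --motion '[{"x":-0.02,"y":0.1,"z":0,"rx":0,"ry":0,"rz":-0.07},{"x":-0.04,"y":0.25,"z":0,"rx":0,"ry":0,"rz":-0.14},{"x":-0.05,"y":0.4,"z":0,"rx":0,"ry":0,"rz":-0.22},{"x":-0.06,"y":0.55,"z":0,"rx":0,"ry":0,"rz":-0.3},{"x":-0.07,"y":0.7,"z":0,"rx":0,"ry":0,"rz":-0.38},{"x":-0.09,"y":0.8,"z":0,"rx":0,"ry":0,"rz":-0.46},{"x":-0.09,"y":0.875,"z":0,"rx":0,"ry":0,"rz":-0.54},{"x":-0.09,"y":0.875,"z":0,"rx":0,"ry":0,"rz":-0.62},{"x":-0.09,"y":0.875,"z":0,"rx":0,"ry":0,"rz":-0.7},{"x":-0.09,"y":0.875,"z":0,"rx":0,"ry":0,"rz":-0.78},{"x":-0.09,"y":0.875,"z":0,"rx":0,"ry":0,"rz":-0.817},{"x":-0.09,"y":0.875,"z":0,"rx":0,"ry":0,"rz":-0.817}]' --grip -0.6

```text
time: 30.78
eef_pos: [0.6597, -0.2659, 0.174]
tcp_rot: [3.141, -0.002, 2.811]
ft_force: [1.4, -1.3, 0.6]
finger_gap: 0.0682
grasp_force: 0.0
```

Call:
apply_moves --motion '[{"x":0,"y":0,"z":0.1,"rx":0,"ry":0,"rz":0},{"x":0,"y":0,"z":0.25,"rx":0,"ry":0,"rz":0},{"x":0,"y":0,"z":0.25,"rx":0,"ry":0,"rz":0},{"x":0,"y":0,"z":0.25,"rx":0,"ry":0,"rz":0},{"x":0,"y":0,"z":0.25,"rx":0,"ry":0,"rz":0}]'

```text
time: 31.2
eef_pos: [0.6603, -0.2662, 0.1259]
tcp_rot: [-3.142, -0.0, 2.809]
ft_force: [0.7, -0.5, 0.9]
finger_gap: 0.0683
grasp_force: 0.0
```

```bash
python3 go.py .662,-.267,.03,161;python3 - <<'E'
from h import *
c=cam("wrist");t=viewer.capture("wrist");cv2.imwrite("pics/w5.png",t[...,::-1]);print(viewer.mark_of("wrist","slide_carton"))
a=np.radians(-19);u=np.array([np.cos(a),np.sin(a)]);v=np.array([-u[1],u[0]])
print(proj(c,[np.r_[np.array([.662,-.267])+sx*.041*u+sy*.015*v,.055] for sx,sy in((1,1),(1,-1),(-1,-1),(-1,1))]).round(0).tolist())
E
```

```text
now [ 0.6603 -0.2662  0.1259] rot [-180.     -0.    160.94] t 31.2
.662,-.267,.03,161 shift [-0.009 -0.001  0.48 ] turn [-0.    -0.    -0.001] rows>= 2.3
[{'xyz': [0.6629, -0.2677, 0.0038], 'score': 0.86}]
[[344.0, 274.0], [302.0, 274.0], [299.0, 160.0], [347.0, 160.0]]
```

View pics/w5.png

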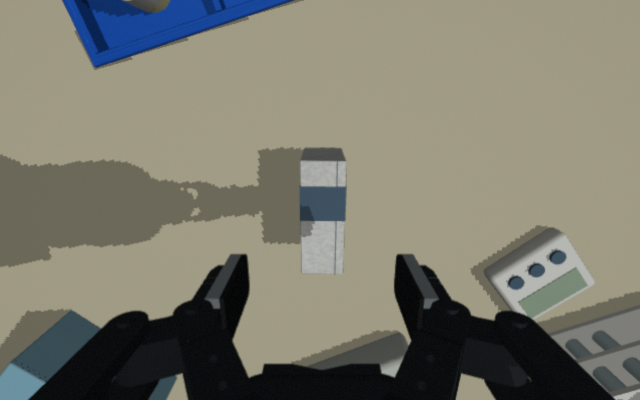

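The carton's top corners (300,160), (346,160), (344,274) and (302,274) match the prediction. Descending and gripping.

Call:
apply_moves --motion '[{"x":-0.008,"y":0,"z":0.1,"rx":0,"ry":0,"rz":0},{"x":-0.008,"y":0,"z":0.22,"rx":0,"ry":0,"rz":0},{"x":-0.008,"y":0,"z":0.36,"rx":0,"ry":0,"rz":0},{"x":-0.008,"y":0,"z":0.45,"rx":0,"ry":0,"rz":0},{"x":-0.008,"y":0,"z":0.48,"rx":0,"ry":0,"rz":0},{"x":-0.008,"y":0,"z":0.48,"rx":0,"ry":0,"rz":0},{"x":-0.008,"y":0,"z":0.48,"rx":0,"ry":0,"rz":0}]'

```text
time: 31.88
eef_pos: [0.6626, -0.2671, 0.0309]
tcp_rot: [-3.141, 0.002, 2.81]
ft_force: [0.5, -0.6, 0.6]
finger_gap: 0.0685
grasp_force: 0.0
```

Call:
apply_moves --motion '[{"x":0,"y":0,"z":0,"rx":0,"ry":0,"rz":0},{"x":0,"y":0,"z":0,"rx":0,"ry":0,"rz":0},{"x":0,"y":0,"z":0,"rx":0,"ry":0,"rz":0},{"x":0,"y":0,"z":0,"rx":0,"ry":0,"rz":0},{"x":0,"y":0,"z":0,"rx":0,"ry":0,"rz":0},{"x":0,"y":0,"z":0,"rx":0,"ry":0,"rz":0},{"x":0,"y":0,"z":0,"rx":0,"ry":0,"rz":0},{"x":0,"y":0,"z":0,"rx":0,"ry":0,"rz":0},{"x":0,"y":0,"z":0,"rx":0,"ry":0,"rz":0}]' --grip 1 --force 50

```text
time: 32.63
eef_pos: [0.6627, -0.2671, 0.0311]
tcp_rot: [-3.141, 0.003, 2.81]
ft_force: [0.6, 1.4, 6.1]
finger_gap: 0.0293
grasp_force: 50.8
```

```bash
python3 go.py .662,-.267,.18,161 .389,-.282,.18,87.5
```

```text
now [ 0.6627 -0.2671  0.0311] rot [-1.7998e+02  1.5000e-01  1.6099e+02] t 32.63
.662,-.267,.18,161 shift [ 0.001 -0.001 -0.745] turn [-0.     0.002 -0.   ] rows>= 3.6
.389,-.282,.18,87.5 shift [ 1.268 -0.516 -0.748] turn [0.001 0.002 0.817] rows>= 10.3
```

Call:
apply_moves --motion '[{"x":0,"y":0,"z":-0.1,"rx":0,"ry":0,"rz":0},{"x":0,"y":0,"z":-0.28,"rx":0,"ry":0,"rz":0},{"x":0,"y":0,"z":-0.46,"rx":0,"ry":0,"rz":0},{"x":0,"y":0,"z":-0.64,"rx":0,"ry":0,"rz":0},{"x":0,"y":0,"z":-0.75,"rx":0,"ry":0,"rz":0.07},{"x":0.1,"y":-0.04,"z":-0.75,"rx":0,"ry":0,"rz":0.14},{"x":0.22,"y":-0.09,"z":-0.75,"rx":0,"ry":0,"rz":0.21},{"x":0.35,"y":-0.14,"z":-0.75,"rx":0,"ry":0,"rz":0.28},{"x":0.5,"y":-0.2,"z":-0.75,"rx":0,"ry":0,"rz":0.35},{"x":0.65,"y":-0.26,"z":-0.75,"rx":0,"ry":0,"rz":0.42},{"x":0.78,"y":-0.32,"z":-0.75,"rx":0,"ry":0,"rz":0.49},{"x":0.85,"y":-0.35,"z":-0.75,"rx":0,"ry":0,"rz":0.53}]'

```text
time: 33.63
eef_pos: [0.4743, -0.2767, 0.1788]
tcp_rot: [-3.139, -0.002, 1.971]
ft_force: [-0.4, -0.6, -2.4]
finger_gap: 0.0292
grasp_force: 50.0
```

```bash
python3 go.py .388,-.282,.18,87.5
```

```text
now [ 0.4743 -0.2767  0.1788] rot [-1.7986e+02 -1.4000e-01  1.1294e+02] t 33.63
.388,-.282,.18,87.5 shift [ 0.144 -0.408 -0.005] turn [-0.002 -0.001  0.283] rows>= 3.6
```

Call:
apply_moves --motion '[{"x":0.05,"y":-0.12,"z":0,"rx":0,"ry":0,"rz":0.07},{"x":0.1,"y":-0.28,"z":0,"rx":0,"ry":0,"rz":0.14},{"x":0.144,"y":-0.4,"z":0,"rx":0,"ry":0,"rz":0.21},{"x":0.144,"y":-0.4,"z":0,"rx":0,"ry":0,"rz":0.28},{"x":0.144,"y":-0.4,"z":0,"rx":0,"ry":0,"rz":0.28},{"x":0.144,"y":-0.4,"z":0,"rx":0,"ry":0,"rz":0.28},{"x":0.144,"y":-0.4,"z":0,"rx":0,"ry":0,"rz":0.28}]'

```text
time: 34.22
eef_pos: [0.3938, -0.2828, 0.1794]
tcp_rot: [3.141, 0.0, 1.54]
ft_force: [0.7, 0.2, -3.1]
finger_gap: 0.0296
grasp_force: 50.5
```

```bash
python3 go.py .388,-.282,.0341,87.6;python3 - <<'E'
from h import *
t=viewer.capture("wrist");cv2.imwrite("pics/w6.png",t[...,::-1])
for k in("slide_carton","blue_tray"):print(k,viewer.mark_of("wrist",k))
E
```

```text
now [ 0.3938 -0.2828  0.1794] rot [1.7997e+02 2.0000e-02 8.8240e+01] t 34.22
.388,-.282,.0341,87.6 shift [ 0.004 -0.03   0.727] turn [0.    0.    0.007] rows>= 3.5
slide_carton [{'xyz': [0.3971, -0.2868, 0.1511], 'score': 0.72}]
blue_tray [{'xyz': [0.4375, -0.2833, -0.0011], 'score': 0.67}]
```

View pics/w6.png

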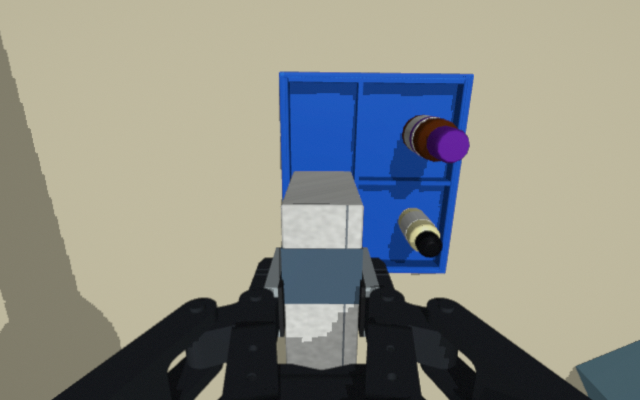

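The carton is held straight over the long compartment, with both bottles upright in their squares. Lowering.

Call:
apply_moves --motion '[{"x":0.003,"y":-0.03,"z":0.1,"rx":0,"ry":0,"rz":0.006},{"x":0.003,"y":-0.03,"z":0.25,"rx":0,"ry":0,"rz":0.006},{"x":0.003,"y":-0.03,"z":0.42,"rx":0,"ry":0,"rz":0.006},{"x":0.003,"y":-0.03,"z":0.57,"rx":0,"ry":0,"rz":0.006},{"x":0.003,"y":-0.03,"z":0.65,"rx":0,"ry":0,"rz":0.006},{"x":0.003,"y":-0.03,"z":0.69,"rx":0,"ry":0,"rz":0.006},{"x":0.003,"y":-0.03,"z":0.71,"rx":0,"ry":0,"rz":0.006},{"x":0.003,"y":-0.03,"z":0.72,"rx":0,"ry":0,"rz":0.006},{"x":0.003,"y":-0.03,"z":0.72,"rx":0,"ry":0,"rz":0.006}]'

```text
time: 35.12
eef_pos: [0.388, -0.2824, 0.0359]
tcp_rot: [3.141, 0.001, 1.528]
ft_force: [0.8, -0.4, -2.3]
finger_gap: 0.0294
grasp_force: 50.4
```

Call:
apply_moves --motion '[{"x":0,"y":0,"z":0.005,"rx":0,"ry":0,"rz":0},{"x":0,"y":0,"z":0.01,"rx":0,"ry":0,"rz":0},{"x":0,"y":0,"z":0.01,"rx":0,"ry":0,"rz":0}]'

```text
time: 35.37
eef_pos: [0.3878, -0.2824, 0.0341]
tcp_rot: [3.14, 0.001, 1.528]
ft_force: [0.7, 0.7, -1.6]
finger_gap: 0.0297
grasp_force: 50.5
```

Call:
apply_moves --motion '[{"x":0,"y":0,"z":0.005,"rx":0,"ry":0,"rz":0},{"x":0,"y":0,"z":0.008,"rx":0,"ry":0,"rz":0},{"x":0,"y":0,"z":0.008,"rx":0,"ry":0,"rz":0}]'

```text
time: 35.62
eef_pos: [0.3879, -0.2824, 0.034]
tcp_rot: [3.14, 0.002, 1.528]
ft_force: [-2.8, 3.8, 18.1]
finger_gap: 0.0295
grasp_force: 53.2
```

Contact. Release to about 52 mm and rise.

Call:
apply_moves --motion '[{"x":0,"y":0,"z":0,"rx":0,"ry":0,"rz":0},{"x":0,"y":0,"z":0,"rx":0,"ry":0,"rz":0},{"x":0,"y":0,"z":0,"rx":0,"ry":0,"rz":0},{"x":0,"y":0,"z":0,"rx":0,"ry":0,"rz":0},{"x":0,"y":0,"z":0,"rx":0,"ry":0,"rz":0},{"x":0,"y":0,"z":0,"rx":0,"ry":0,"rz":0},{"x":0,"y":0,"z":-0.1,"rx":0,"ry":0,"rz":0},{"x":0,"y":0,"z":-0.25,"rx":0,"ry":0,"rz":0},{"x":0,"y":0,"z":-0.4,"rx":0,"ry":0,"rz":0},{"x":0,"y":0,"z":-0.6,"rx":0,"ry":0,"rz":0},{"x":0,"y":0,"z":-0.8,"rx":0,"ry":0,"rz":0},{"x":0,"y":0,"z":-0.8,"rx":0,"ry":0,"rz":0}]' --grip -0.25

```text
time: 36.62
eef_pos: [0.3904, -0.2848, 0.1988]
tcp_rot: [3.133, 0.008, 1.528]
ft_force: [1.1, -1.1, -0.3]
finger_gap: 0.0536
grasp_force: 0.0
```

Call:
apply_moves --motion '[{"x":0.3,"y":0,"z":0,"rx":0,"ry":0,"rz":0},{"x":0.6,"y":0,"z":0,"rx":0,"ry":0,"rz":0},{"x":0.9,"y":0,"z":0,"rx":0,"ry":0,"rz":0},{"x":0.9,"y":0,"z":0,"rx":0,"ry":0,"rz":0},{"x":0.9,"y":0,"z":0,"rx":0,"ry":0,"rz":0},{"x":0.9,"y":0,"z":0,"rx":0,"ry":0,"rz":0},{"x":0.9,"y":0,"z":0,"rx":0,"ry":0,"rz":0}]'

```text
time: 37.2
eef_pos: [0.3951, -0.1016, 0.1918]
tcp_rot: [3.141, 0.001, 1.53]
ft_force: [0.2, -0.0, -0.6]
finger_gap: 0.0536
grasp_force: 0.0
```

Run:
```python
from h import *
I=[]
for n in("top","scene"):
  t=viewer.capture(n);I.append(t)
  for k in("slide_carton","violet_bottle","oil_bottle","blue_tray","green_tray","slide_box","yellow_cup","red_bottle","white_cup"):print(n,k,[(np.round(x["xyz"],3).tolist(),round(x["score"],2)) for x in viewer.mark_of(n,k)[:1]])
cv2.imwrite("pics/end.png",cv2.resize(np.vstack([I[0][130:330],I[1][40:380]]),None,fx=1,fy=1)[...,::-1])
```

```text
top slide_carton []
top violet_bottle [([0.485, -0.244, 0.004], 0.73)]
top oil_bottle [([0.481, -0.327, 0.001], 0.75)]
top blue_tray [([0.438, -0.288, 0.002], 0.88)]
top green_tray [([0.434, 0.287, -0.001], 0.78)]
top slide_box [([0.383, 0.284, 0.007], 0.69)]
top yellow_cup [([0.48, 0.242, 0.006], 0.92)]
top red_bottle [([0.383, 0.287, 0.007], 0.6)]
top white_cup [([0.643, 0.282, -0.003], 0.86)]
scene slide_carton [([0.383, -0.283, 0.002], 0.97)]
scene violet_bottle [([0.487, -0.245, 0.005], 0.9)]
scene oil_bottle [([0.487, -0.331, 0.004], 0.85)]
scene blue_tray [([0.441, -0.28, 0.001], 0.79)]
scene green_tray [([0.433, 0.286, -0.0], 0.84)]
scene slide_box [([0.383, 0.288, -0.002], 0.66)]
scene yellow_cup [([0.48, 0.242, 0.001], 0.89)]
scene red_bottle [([0.47, -0.063, 0.001], 0.63)]
scene white_cup [([0.647, 0.281, 0.004], 0.65)]
```

View pics/end.png

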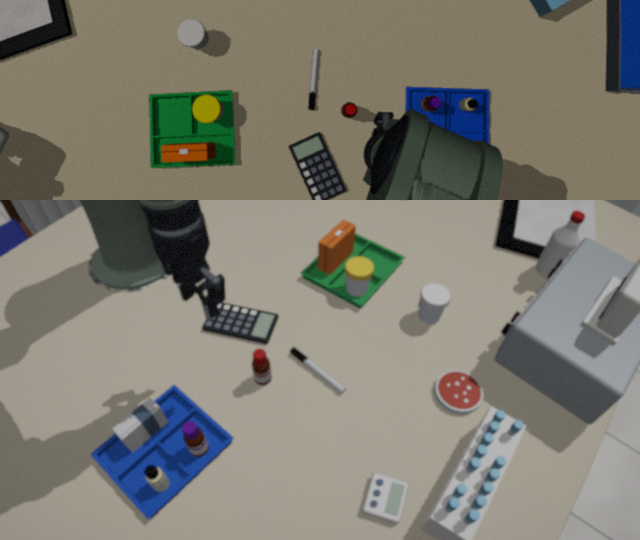

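All five items stand upright in their own compartments. The red bottle and the white cup have not moved. Handing in.

```bash
python3 -c "
from bench import robot
print(robot.finish_job())"
```

```text
the job is handed in; nothing more can be done
None
```

Both kits are made up and handed in at about 37 s: in the last camera check all five items stood upright in their compartments, with the red-capped bottle and white-lidded cup not moved; the hand-in returned no verdict.

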